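# Load the dipper carrier and lock its keeper

### The job

Take the sampling dipper off the small drip stand and hang it by its hook on the carrier's rail, in the gap between the two dippers already hanging there, facing the same way as they do, and let go of it. Then turn the carrier's cam handle so that it climbs over the cam and drops fully home in its low notch, with the keeper bar across all three hooks. Leave the two hanging dippers where they hang, and do not disturb the jars, the scanner or the rest of the table.

Things in the scene. Friction and masses are not known exactly. Their poses are not given: they have to be found in the camera images.
- dipper: Steel dipper to move, 0.18 kg, hanging on the drip stand. Origin: mid-underside of the hook's bridge, which sits on the rail's top; z up, y along the rail. The hook is an upside-down U 16 mm wide, 4 mm thick, its legs 22 mm apart inside. Front leg (the stem) at x = -13 mm goes down 150 mm, back leg at x = +13 mm down 20 mm: lift it over 20 mm to clear a rail, then it leaves towards -x.
- lug (a point): Middle of the upright black grip lug on top of the dipper's hook, to hold it by: 10 mm thick in x, 20 mm wide in y, 45 mm tall (z = 4 to 49 mm above the dipper's origin); this point is at x = -10, y = 0, z = 26.5 mm from that origin.
- cup (a point): Middle of the rim of the dipper's open cup at the foot of its stem: 42 mm diameter, 45 mm tall; this point is at x = 9, y = 0, z = -105 mm from the dipper's origin.
- neighbour_right: Same kind of dipper, hanging on the carrier's rail on the -y (handle's) side of the gap, 50 to 64 mm from the middle of the rail. Same origin and axes as dipper.
- neighbour_left: Same kind of dipper, hanging on the carrier's rail on the +y side of the gap, 50 to 64 mm from the middle of the rail. Same origin and axes as dipper.
- carrier: Steel carrier, fixed, base 150 x 300 x 8 mm. Origin on the table under mid-rail; y along the rail, -x its front (to the robot), z up. Rail 14 mm wide, 12 mm high, top at z = 215 mm, between a post at y = +127 mm and the handle's pivot post at x = 10, y = -120 mm. The gap is midway between the neighbours (within 7 mm of y = 0); their cups leave the dipper 8 to 22 mm on each side.
- stand: Drip stand, fixed: a tray 120 x 150 x 18 mm with two posts (y = -50 and +50 mm) and a rail 14 mm wide, 12 mm high, 112 mm long, top at z = 215 mm. Origin on the table under mid-rail, y along the rail, -x its front, z up.
- keeper (a joint): Turn of handle and keeper bar, rad, anticlockwise from above. 0 (open): handle to the carrier's -y, 200 mm bar to +x. 1.57 (stop, notch): handle to +x, bar along +y over the hooks, 4 mm above them, its middle 10 mm behind mid-rail. Starts at 0 to 0.35. A few N at the knob turn it; released in the notch it rests at 1.47 to 1.57.
- cam_lift (a joint): Height of handle and bar, m. A spring (7 to 16 N) presses them down on the cam; they can be lifted by hand too. The cam by turn: level at 0 up to 0.35 rad, a ramp to +0.006 at 1.05 rad, level top to 1.30 rad, then a sheer edge into the notch, where they drop to -0.008 once past about 1.45 rad, unless the knob is held up.
- knob (a point): On the axis of the handle's upright round black knob, to hold it by: 20 mm diameter, 45 mm tall, 80 mm from the pivot. The point is 23 mm below the knob's top and 22 mm above the handle's arm (12 mm wide, 8 mm thick), 261 mm above the table when open.
- jar_a: Bystander: closed amber jar, 66 mm diameter, 85 mm tall, origin under its middle.
- jar_b: Bystander: another such jar.
- scanner: Bystander: black hand scanner lying flat, about 135 x 65 x 34 mm, origin under its middle, long along x.
Mind the look-alikes: they are no part of the job. Leave any pink look-alike of the dipper alone.

How it is judged:
By the outcome, as a careful person would: the job done as asked, in the order asked, and still so for the second after the job is handed in, with the robot touching nothing.
It also fails if it takes over 58 s, if anything falls off the work surface, if the arm or the gripper's body presses on something with over 40 N, if the wrist force passes 120 N, or if a joint passes its speed limit or range.

### The arm

A 6-joint arm with a two-finger parallel gripper is mounted at the origin on the work surface. World frame = base frame: x ahead of the robot, y to its left, z up, the work surface at z = 0. Lengths are in m, angles in rad, forces in N, time in s.
With the tool pointing down it reaches from about 0.425 to 0.95 m from the base axis. Payload 3.5 kg.
Tool frame: the origin (TCP) lies between the finger pads; the fingertips stand 11 mm ahead of it and the grasp point (between the pads) lies 8 mm behind it (ctrl.tcp_to_tips is the distance from the TCP to the fingertips, in m); z points along the fingers, y is the direction in which the jaws open and shut (so a half turn about z gives the same grasp; the last joint's range is limited). The gripper opens to 85 mm and grips with 20 to 120 N. Pads are 22 mm wide; open, the fingers measure 114 mm over their backs; the gripper's body (76 mm by 85 mm) begins 54 mm behind the grasp point. The pads swing forward as they close: fully open they stand 13 mm farther back than shut.
Start: joints at [1.158, 0.286, 1.577, -0, 1.279, -0.15], TCP at [0.175, 0.652, 0.242] pointing down, gripper open.
Joint ranges: [-2.77, 2.77], [-0.9, 2.22], [0.21, 2.48], [-1.53, 4.67], [0.24, 2.81], [-2.84, 2.84]. Speed limits (rad/s): [2.79, 2.79, 3.14, 3.14, 3.14, 3.14].

### API

Orientations are given as a unit quaternion [x, y, z, w].
In Python, from plant import monitor, vision, workorder, ctrl gives the robot as it stands.
- The arm moves only by the tool jog_arm, never from a script. Its argument "series" is a list of rows, each a list of 4 numbers: the shift along the tool's x, y, z in m, then the turn about the tool's z in rad. In form: [[tx, ty, tz, spin], ...]. A call has exactly 8 rows; each row shifts and turns the pose as measured when the row begins, along the tool's axes as they then stand; what a row does not reach is not made up. A row lasts 1/12 s, in which the tool goes at most 41.7 mm and 7.16 degrees, less where a joint would pass 70% of its speed; a pose out of reach is approached as far as the arm can. A call is refused whole if a number of a shift passes 0.0417 or a number of a turn 0.125, either way. A call with a gripper value outside its range is refused whole. "grip" is the finger opening in m, from 0 to 0.0854, set as the call begins (left out, the last holds). The fingers move at their own pace and stop on an object; "grip_force" is the grip in N (left out, the last holds). Time passes only in rows, so rows that do not move let the fingers close, or fill a call up. It gives the time, the measured TCP pose, the force and the opening at its end, in the units of the state.
- monitor.get_state(): the state, without advancing time (a new reading comes with each control period).
- vision.read_camera(name): name is "side" or "top" or "wrist"; returns the picture (480x640x3 uint8, red, green, blue); there is no depth.
- vision.get_calibration(name): a dict with "vfov" (degrees; the focal length in pixels is half the picture's height over the tangent of half this angle, whatever the lens; pixels are square), "cx", "cy" (the principal point, pixels), "R" (3x3) and "t" (3): a world point X has camera coordinates R X + t. Camera axes: x right, y down, z forward; pixel columns grow to the right and rows downward; lengths in m; the calibration is good to about 2 mm. A picture is of the moment at which its call begins: read the wrist's pose just before it. get_calibration takes no time and is no camera call; for the wrist camera it gives the pose at the moment of the call.
- workorder.sign_off(): hands the job in, once; it reports no verdict.
The state is a dict: "time": time; "qpos": joint angles; "dq": joint speeds; "joint_efforts": joint torques, N m; "eef_pos": TCP position; "tcp_rot": TCP orientation; "contact_force": force on the tool from outside, world axes, zero at the start; "wrist_torque": the same for the moment, N m; "opening": opening from 0.0 (shut) to 1.0 (fully open).
Only numpy, scipy, OpenCV 4.12 (cv2) and the standard library are available. Lean on these libraries where they do the work, as an engineer would, in place of code of your own. Each camera call takes 0.05 s, during which the arm holds its last target.

## Working session

There is one attempt and no reset: what is moved stays moved. The work goes in short steps, Python scripts to look and compute and a tool call to move; the robot and the scene stay as the last step left them, time stands still between calls to the robot, and variables do not carry over. Pictures are saved under pics/ and viewed, and the job is handed in when it is done.

Besides the shell and the picture viewer there is one more tool, called after "Emit:" as a command line: name --pt "numbers of a row" for each row, then --argument value for the rest. jog_arm: Moves the arm, as the interface text tells. Its arguments: {"type":"object","properties":{"series":{"type":"array","items":{"type":"array","items":{"type":"number"}}},"grip":{"type":"number"},"grip_force":{"type":"number"}},"required":["series"]}

```bash
ls; mkdir -p pics; python3 - <<'E'
from plant import monitor, vision, workorder, ctrl
import cv2
s=monitor.get_state();print(s)
print(ctrl.tcp_to_tips)
for n in ("side","top","wrist"):
    c=vision.get_calibration(n);print(n,c)
    cv2.imwrite(f"pics/{n}0.png",vision.read_camera(n)[:,:,::-1])
E
```

```text
pics
{'time': 0.0, 'qpos': array([ 1.15800355e+00,  2.87211752e-01,  1.57816900e+00,  1.66418054e-05,
        1.27857882e+00, -1.50032184e-01]), 'dq': array([ 0.00014622,  0.00187064,  0.00092437,  0.00116749, -0.00430085,
       -0.00089714]), 'joint_efforts': array([-1.76930776e-04, -4.05972362e+01, -2.92630255e+01, -1.38582109e-04,
        5.61652952e-03, -1.23712206e-05]), 'eef_pos': array([0.17506564, 0.65125813, 0.24092074]), 'tcp_rot': array([ 1.31004960e-01,  9.91381006e-01, -1.13469899e-03, -3.36315042e-04]), 'contact_force': array([-0.47277355,  0.2809154 ,  0.81720852]), 'wrist_torque': array([-0.02695972,  0.0242677 ,  0.08193454]), 'opening': 1.000267556888513}
0.011
side {'vfov': 46.490603446213335, 'cx': 327.8525515226158, 'cy': 237.743999594107, 'R': array([[ 0.752234  , -0.65884427, -0.00826099],
       [-0.41004917, -0.45828523, -0.78856472],
       [ 0.51575546,  0.5965726 , -0.61489628]]), 't': array([-0.42615999,  0.38211321,  1.17393597])}
top {'vfov': 46.379802103579514, 'cx': 313.2570916170979, 'cy': 242.1554923844818, 'R': array([[-0.0068257 , -0.99997202, -0.00306093],
       [-0.98780135,  0.00721877, -0.15555183],
       [ 0.15556958,  0.00196184, -0.98782299]]), 't': array([0.01252349, 0.56372945, 1.36739314])}
wrist {'vfov': 66.4578511207839, 'cx': 315.20493791911457, 'cy': 243.14168982779643, 'R': array([[ 0.26013931,  0.96556846, -0.0022573 ],
       [ 0.93070735, -0.25012328,  0.26687484],
       [ 0.25712133, -0.07152552, -0.96372855]]), 't': array([-0.67360223, -0.03389931,  0.37851617])}
```

View pics/side0.png

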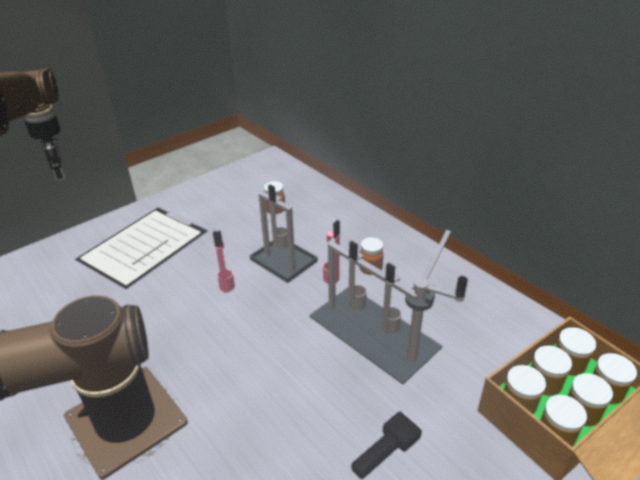

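View pics/top0.png

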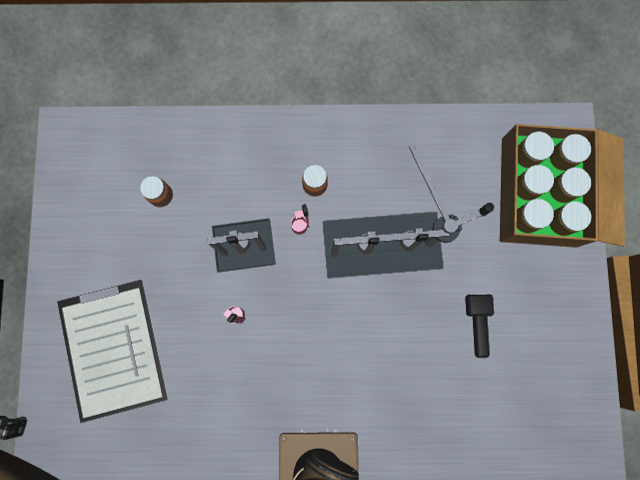

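View pics/wrist0.png

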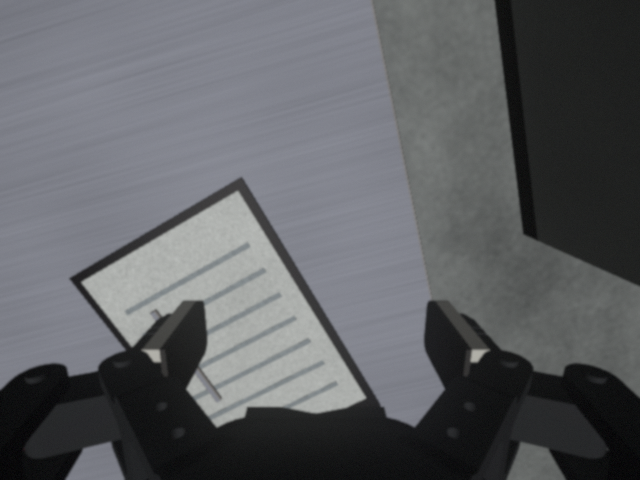

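```bash
python3 - <<'E'
import cv2
t=cv2.imread("pics/top0.png");s=cv2.imread("pics/side0.png")
cv2.imwrite("pics/c1.png",cv2.resize(t[130:290,190:290+40],None,fx=5,fy=3.7*1.35,interpolation=cv2.INTER_CUBIC)[:600,:800])
cv2.imwrite("pics/c2.png",cv2.resize(t[140:290,310:510],None,fx=4,fy=4,interpolation=cv2.INTER_CUBIC))
cv2.imwrite("pics/c3.png",cv2.resize(s[170:320,200:360],None,fx=4,fy=4,interpolation=cv2.INTER_CUBIC))
cv2.imwrite("pics/c4.png",cv2.resize(s[220:380,300:480],None,fx=3.75,fy=3.75,interpolation=cv2.INTER_CUBIC))
E
```

```text
(no output)
```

View pics/c1.png

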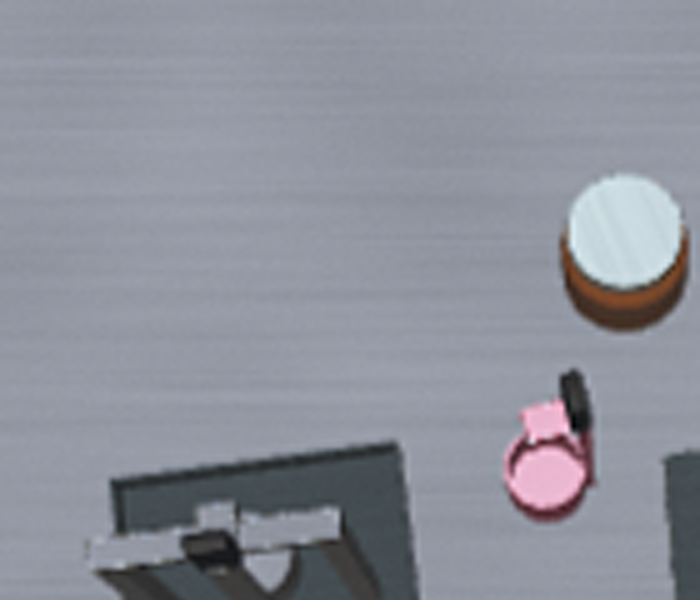

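View pics/c2.png

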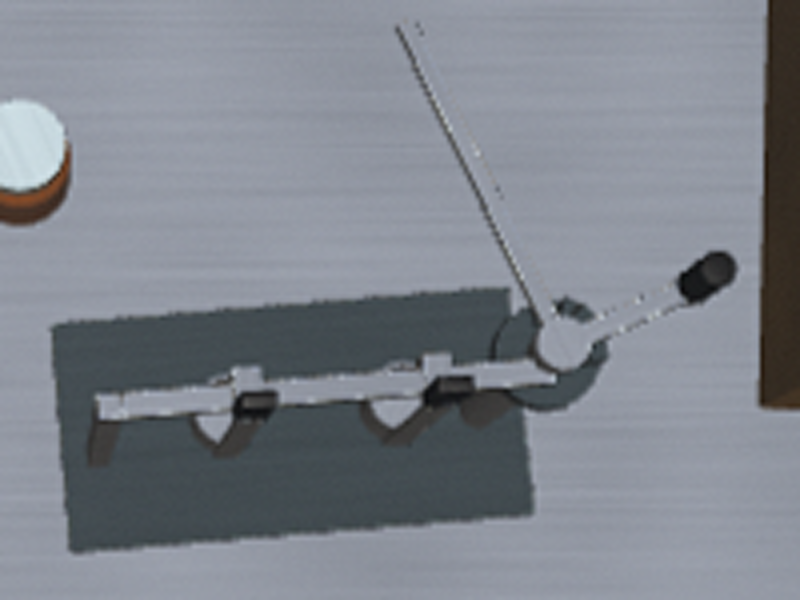

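View pics/c3.png

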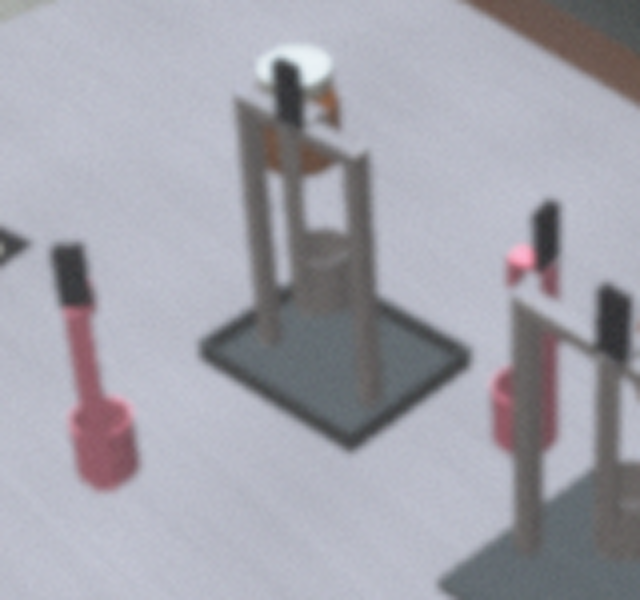

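View pics/c4.png

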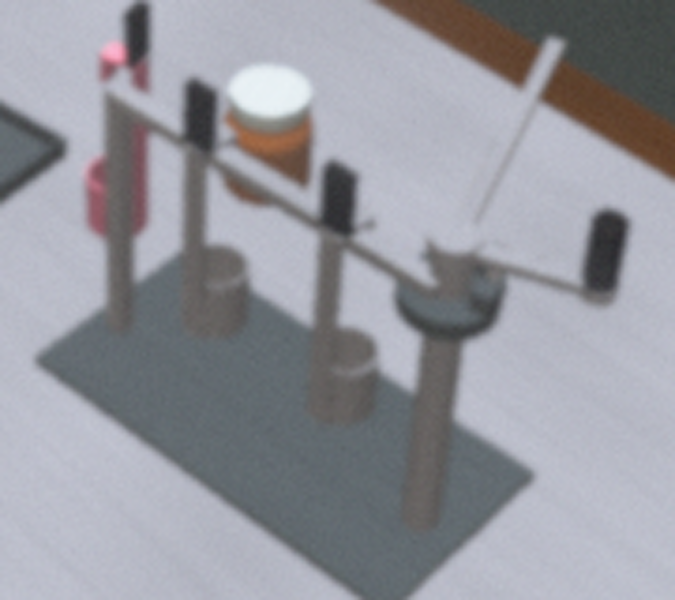

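```bash
cat > h.py <<'E'
import numpy as np, cv2
def f(c): return 240/np.tan(np.radians(c["vfov"]/2))
def ray(c,u,v):
    d=np.array([(u-c["cx"])/f(c),(v-c["cy"])/f(c),1.]); R=np.array(c["R"]);t=np.array(c["t"])
    return -R.T@t, R.T@d
def plane(c,u,v,z):
    o,d=ray(c,u,v); return o+d*(z-o[2])/d[2]
def tri(c1,p1,c2,p2):
    o1,d1=ray(c1,*p1);o2,d2=ray(c2,*p2)
    A=np.stack([d1,-d2],1);s=np.linalg.lstsq(A,o2-o1,rcond=None)[0]
    a=o1+s[0]*d1;b=o2+s[1]*d2; return (a+b)/2,np.linalg.norm(a-b)
def proj(c,X):
    x=np.array(c["R"])@X+np.array(c["t"]); return c["cx"]+f(c)*x[0]/x[2],c["cy"]+f(c)*x[1]/x[2]
E
python3 - <<'E'
from h import *
from plant import vision
T=vision.get_calibration("top");S=vision.get_calibration("side")
t=cv2.imread("pics/top0.png");s=cv2.imread("pics/side0.png")
for n,im in(("top",t),("side",s)):
    m=(im.max(2)<50).astype(np.uint8)
    k,l,st,ce=cv2.connectedComponentsWithStats(m)
    for i in range(1,k):
        if 15<st[i,4]<500: print(n,st[i],ce[i].round(1))
print(tri(T,(232.5,236.5),S,(272,186)))
E
```

```text
top [ 0  0 10  4 24] [3.6 1.5]
top [502 127  13  38  45] [504.6 145. ]
top [512 134   3  31  36] [513.7 150.4]
top [518 142   6  20  48] [519.8 150.5]
top [550 143  10  18  66] [554.8 152.2]
top [501 173   7  29  44] [502.5 184. ]
top [518 175   5  18  43] [519.2 181.8]
top [511 176   3  18  19] [512.8 184.4]
top [550 176  10  18  75] [555.1 184.8]
top [480 203  13  13  93] [485.9 208.7]
top [302 205   6  11  23] [304.5 211.1]
top [517 206   6  21  56] [518.6 214.7]
top [550 208  11  20  84] [555.3 217.7]
top [500 224   2  17  18] [500.1 232.4]
top [416 235  15   8  52] [421.2 238.8]
top [227 237  11   7  42] [232.9 240.2]
top [368 238  11   7  40] [372.8 241.5]
top [  0 279   4  41  88] [  0.8 294.4]
top [ 58 297  26 125 364] [ 69.5 341.7]
top [229 314   8   8  24] [232.9 317.2]
top [  0 416  27  23 401] [ 12.6 426.1]
side [ 45 148  17  30 209] [ 54.1 161. ]
side [  0 382   9  16  71] [  2.8 391.6]
(array([0.54228521, 0.18036897, 0.26230136]), np.float64(0.0014173081924686642))
```

```bash
python3 - <<'E'
from h import *
from plant import vision
T=vision.get_calibration("top");S=vision.get_calibration("side")
t=cv2.imread("pics/top0.png")
# light rail mask
g=t.min(2).astype(int)
for n,(x0,x1,y0,y1) in dict(car=(330,450,225,252),st=(204,268,225,252)).items():
    out=[]
    for u in range(x0,x1,4):
        col=t[y0:y1,u].astype(int); print(u,col.mean(1).astype(int).tolist())
c=-np.array(T["R"]).T@T["t"];print(c)
E
```

```text
330 [77, 76, 74, 75, 75, 75, 77, 78, 75, 76, 75, 76, 77, 75, 75, 77, 75, 74, 73, 76, 76, 75, 75, 76, 78, 77, 74]
334 [78, 77, 73, 74, 76, 77, 78, 74, 75, 77, 74, 75, 73, 114, 158, 112, 103, 90, 88, 73, 48, 56, 61, 63, 61, 61, 62]
338 [77, 77, 74, 74, 74, 77, 77, 75, 74, 75, 75, 74, 75, 113, 161, 158, 155, 154, 171, 160, 54, 61, 62, 62, 62, 64, 65]
342 [76, 74, 76, 75, 74, 76, 76, 75, 75, 74, 74, 72, 89, 136, 160, 157, 156, 161, 153, 109, 65, 74, 77, 78, 72, 75, 76]
346 [75, 72, 75, 73, 75, 77, 74, 74, 72, 75, 74, 70, 122, 178, 158, 156, 160, 164, 139, 62, 75, 74, 77, 77, 76, 76, 76]
350 [73, 74, 76, 73, 76, 77, 74, 74, 76, 76, 74, 72, 115, 165, 158, 158, 159, 172, 161, 62, 73, 74, 76, 76, 75, 74, 74]
354 [74, 74, 75, 73, 75, 74, 74, 75, 76, 75, 71, 84, 129, 159, 157, 157, 161, 153, 111, 65, 72, 77, 77, 75, 74, 75, 74]
358 [73, 76, 76, 75, 76, 75, 75, 74, 77, 73, 72, 122, 179, 156, 155, 158, 163, 139, 59, 69, 57, 47, 54, 60, 68, 73, 73]
362 [75, 74, 74, 76, 76, 74, 73, 75, 73, 95, 115, 114, 162, 157, 157, 157, 160, 144, 111, 160, 160, 160, 162, 151, 103, 55, 59]
366 [73, 75, 76, 75, 7
[... 3832 characters left out ...]
51, 149, 148, 146, 123, 121, 161, 158, 155, 155, 156, 157, 136, 78, 49, 51, 59]
248 [76, 74, 75, 75, 76, 74, 70, 108, 158, 149, 149, 148, 151, 125, 55, 87, 77, 62, 57, 46, 47, 52, 53, 61, 67, 75, 74]
252 [77, 75, 75, 73, 73, 72, 84, 123, 153, 151, 149, 151, 144, 107, 65, 76, 75, 75, 77, 77, 76, 75, 75, 75, 75, 75, 74]
256 [75, 74, 75, 75, 74, 70, 109, 160, 160, 157, 153, 155, 130, 46, 61, 60, 61, 63, 70, 75, 77, 74, 77, 75, 75, 75, 75]
260 [74, 75, 74, 75, 75, 75, 75, 76, 76, 76, 71, 63, 58, 51, 47, 48, 56, 63, 63, 63, 62, 64, 63, 63, 69, 74, 76]
264 [75, 74, 74, 75, 74, 74, 75, 76, 75, 73, 75, 75, 77, 76, 75, 75, 76, 74, 61, 54, 52, 47, 52, 60, 62, 62, 71]
[0.34421343 0.00577111 1.43846986]
```

```bash
python3 - <<'E'
from h import *
from plant import vision
T=vision.get_calibration("top");S=vision.get_calibration("side")
t=cv2.imread("pics/top0.png").astype(float).mean(2)
def edges(us,y0,y1):
    P=[[],[]]
    for u in us:
        c=t[y0:y1,u]; m=np.where(c>112)[0]
        a,b=m[0],m[-1]
        ea=y0+a-(c[a]-112)/(c[a]-c[a-1]); eb=y0+b+(c[b]-112)/(c[b]-c[b+1])
        P[0].append((u,ea));P[1].append((u,eb))
    return P
for n,P in(("car",edges(list(range(342,358,2))+list(range(382,402,2))+list(range(430,438,2)),232,246)),("st",edges([216,218,220,222,224,248,250,252,254,256],230,245))):
    L=[]
    for p in P:
        X=np.array([plane(T,u,v,.215)[:2] for u,v in p]); k=np.polyfit(X[:,1],X[:,0],1); L.append(k); print(n,k,np.std(X[:,0]-np.polyval(k,X[:,1])))
    k=(L[0]+L[1])/2; print("mid",k,"width",(L[0]-L[1])@[X[:,1].mean(),1], "yaw",-np.arctan(k[0]))
for n,u,v,z in [("L",375.5,240.2,.264),("R",423.9,236,.264),("D",232,239,.264),("knob",488.5,208,.284),("carL",333.5,241.5,.215),("stL",208.5,243,.215),("stR",258.5,235,.215)]:
    print(n,plane(T,u,v,z).round(4))
for n,p,q in [("D",(232,239),(271.8,185.8)),("L",(375.5,240.2),(353.3,241.9)),("R",(423.9,236),(390.1,264)),("knob",(488.5,208),(462.7,276.8))]:
    print(n,tri(T,p,S,q))
E
```

```text
car [-0.06037736  0.54417261] 0.0007860780865292863
car [-0.07724683  0.52823817] 0.00047267718174693295
mid [-0.06881209  0.53620539] width 0.013456947179593469 yaw 0.06870379138156739
st [-0.12702532  0.57979227] 0.0004060913520067239
st [-0.12958679  0.56625476] 0.0004347901575670081
mid [-0.12830605  0.57302352] width 0.013996313086931755 yaw 0.12760885015846682
L [ 0.5324 -0.124   0.264 ]
R [ 0.5407 -0.2271  0.264 ]
D [0.5372 0.1807 0.264 ]
knob [ 0.5961 -0.3612  0.284 ]
carL [ 0.538  -0.0366  0.215 ]
stL [0.5367 0.2399 0.215 ]
stR [0.5538 0.1294 0.215 ]
D (array([0.53856352, 0.17983795, 0.26433536]), np.float64(0.0032467046047196485))
L (array([ 0.53260852, -0.12419248,  0.26809635]), np.float64(0.00204651050992365))
R (array([ 0.54078173, -0.22695548,  0.26633634]), np.float64(0.001159222866406653))
knob (array([ 0.5978926 , -0.36248405,  0.28667046]), np.float64(0.006021626212163335))
```

```bash
cat >> h.py <<'E'
from scipy.spatial.transform import Rotation as Ro
def ang(q):
    x=Ro.from_quat(q).as_matrix()[:,0]; return np.arctan2(x[1],x[0])
def plan(goal,goalang=None,n=8,st=None):
    from plant import monitor
    st=st or monitor.get_state(); p=np.array(st["eef_pos"]);a=ang(st["tcp_rot"])
    g=np.array(goal); ga=a if goalang is None else goalang
    da=(ga-a+np.pi)%(2*np.pi)-np.pi
    rows=[]
    for i in range(n):
        ai=a+da*i/n; d=(g-p)/n
        tx=np.array([np.cos(ai),np.sin(ai)]);ty=np.array([np.sin(ai),-np.cos(ai)])
        # tool y = z x x, z down
        rows.append([round(float(d[:2]@tx),4),round(float(d[:2]@ty),4),round(float(-d[2]),4),round(float(-da/n),4)])
    print("from",p.round(4),np.degrees(a).round(2),"dang",np.degrees(da).round(2)); 
    for k in range(0,n,8): print(rows[k:k+8])
E
python3 - <<'E'
from h import *
from plant import monitor
print(Ro.from_quat(monitor.get_state()["tcp_rot"]).as_matrix().round(3))
plan([.54,.18,.37],np.pi/2+.1276,16)
E
```

```text
[[-0.966  0.26  -0.001]
 [ 0.26   0.966 -0.002]
 [ 0.    -0.002 -1.   ]]
from [0.1751 0.6514 0.2412] 164.94 dang -67.63
[[-0.0297, -0.0225, -0.008, 0.0738], [-0.0313, -0.0203, -0.008, 0.0738], [-0.0327, -0.0179, -0.008, 0.0738], [-0.0339, -0.0155, -0.008, 0.0738], [-0.0349, -0.0129, -0.008, 0.0738], [-0.0358, -0.0103, -0.008, 0.0738], [-0.0365, -0.0076, -0.008, 0.0738], [-0.0369, -0.0049, -0.008, 0.0738]]
[[-0.0372, -0.0022, -0.008, 0.0738], [-0.0373, 0.0005, -0.008, 0.0738], [-0.0371, 0.0033, -0.008, 0.0738], [-0.0368, 0.006, -0.008, 0.0738], [-0.0362, 0.0087, -0.008, 0.0738], [-0.0355, 0.0114, -0.008, 0.0738], [-0.0345, 0.0139, -0.008, 0.0738], [-0.0334, 0.0165, -0.008, 0.0738]]
```

Emit:
jog_arm --pt "-0.03 -0.022 -0.016 0.074" --pt "-0.031 -0.02 -0.016 0.074" --pt "-0.033 -0.018 -0.016 0.074" --pt "-0.034 -0.015 -0.016 0.074" --pt "-0.035 -0.013 -0.016 0.074" --pt "-0.036 -0.01 -0.016 0.074" --pt "-0.036 -0.008 -0.016 0.074" --pt "-0.037 -0.005 -0.016 0.074"

```text
time: 0.82
eef_pos: [0.3555, 0.409, 0.3623]
tcp_rot: [0.421, 0.907, -0.011, -0.002]
contact_force: [0.9, 0.2, -0.0]
opening: 0.999
```

```bash
python3 - <<'E'
from h import *
plan([.54,.18,.37],np.pi/2+.1276,8)
plan([.54,.18,.37],np.pi/2+.1276,12)
E
```

```text
from [0.3555 0.409  0.3623] 130.22 dang -32.91
[[-0.0367, -0.0009, -0.001, 0.0718], [-0.0367, 0.0018, -0.001, 0.0718], [-0.0365, 0.0044, -0.001, 0.0718], [-0.0361, 0.007, -0.001, 0.0718], [-0.0355, 0.0096, -0.001, 0.0718], [-0.0347, 0.0121, -0.001, 0.0718], [-0.0337, 0.0145, -0.001, 0.0718], [-0.0326, 0.0169, -0.001, 0.0718]]
from [0.3555 0.409  0.3623] 130.22 dang -32.91
[[-0.0245, -0.0006, -0.0006, 0.0479], [-0.0245, 0.0006, -0.0006, 0.0479], [-0.0244, 0.0018, -0.0006, 0.0479], [-0.0243, 0.0029, -0.0006, 0.0479], [-0.0242, 0.0041, -0.0006, 0.0479], [-0.0239, 0.0052, -0.0006, 0.0479], [-0.0237, 0.0064, -0.0006, 0.0479], [-0.0233, 0.0075, -0.0006, 0.0479]]
[[-0.0229, 0.0086, -0.0006, 0.0479], [-0.0225, 0.0097, -0.0006, 0.0479], [-0.022, 0.0108, -0.0006, 0.0479], [-0.0215, 0.0118, -0.0006, 0.0479]]
```

Emit:
jog_arm --pt "-0.037 -0.001 -0.001 0.072" --pt "-0.037 0.002 -0.001 0.072" --pt "-0.036 0.004 -0.001 0.072" --pt "-0.036 0.007 -0.001 0.072" --pt "-0.036 0.01 -0.001 0.072" --pt "-0.035 0.012 -0.001 0.072" --pt "-0.034 0.014 -0.001 0.072" --pt "-0.033 0.017 -0.001 0.072"

```text
time: 1.48
eef_pos: [0.5434, 0.1634, 0.3777]
tcp_rot: [0.672, 0.74, -0.006, 0.002]
contact_force: [0.8, -0.6, -0.3]
opening: 1.001
```

Emit:
jog_arm --pt "0 0 0 0" --pt "0 0 0 0" --pt "0 0 0 0" --pt "0 0 0 0" --pt "0 0 0 0" --pt "0 0 0 0" --pt "0 0 0 0" --pt "0 0 0 0" --grip 0.05

```text
time: 2.15
eef_pos: [0.5442, 0.1607, 0.3754]
tcp_rot: [0.674, 0.739, -0.008, 0.002]
contact_force: [0.0, -1.2, 0.3]
opening: 0.584
```

```bash
python3 - <<'E'
from h import *
from plant import vision,monitor
import pickle
s=monitor.get_state();W=vision.get_calibration("wrist");im=vision.read_camera("wrist")
pickle.dump((s,W,im),open("w1.pkl","wb"));cv2.imwrite("pics/w1.png",im[:,:,::-1])
print(s["eef_pos"],np.degrees(ang(s["tcp_rot"])),s["tcp_rot"])
E
```

```text
[0.54418505 0.16072061 0.37537898] 95.28092681055979 [ 0.67378164  0.73888962 -0.00762     0.00153887]
```

View pics/w1.png

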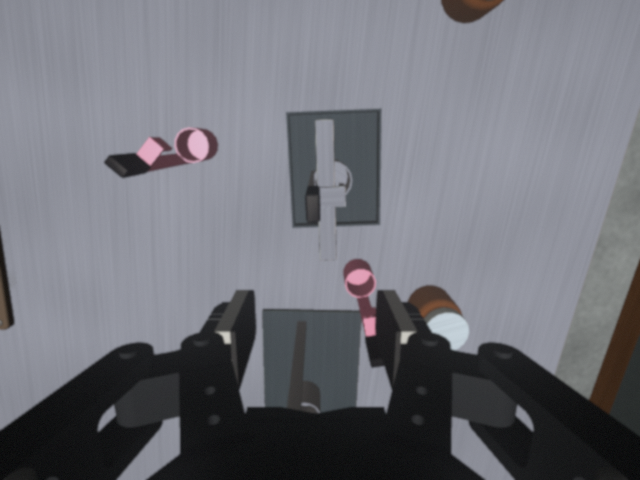

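```bash
python3 - <<'E'
from h import *
im=cv2.imread("pics/w1.png")
cv2.imwrite("pics/w1c.png",cv2.resize(im[110:270,270:400],None,fx=3.75,fy=3.75,interpolation=cv2.INTER_CUBIC))
E
```

```text
(no output)
```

View pics/w1c.png

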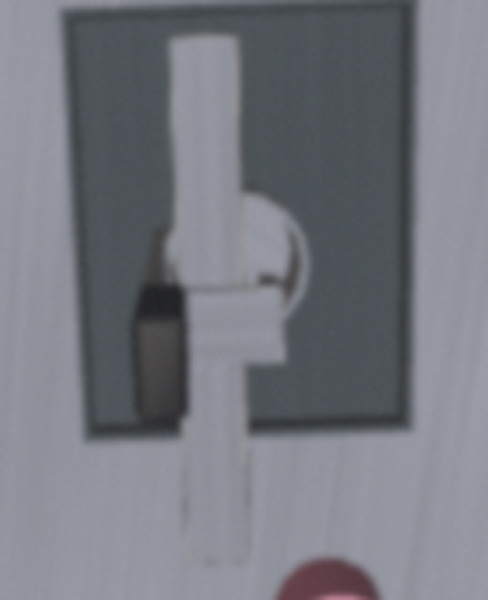

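```bash
python3 - <<'E'
from h import *
import pickle
s,W,im=pickle.load(open("w1.pkl","rb"))
P=lambda x,y,z:plane(W,270+x/3.75,110+y/3.75,z)
c=[P(137,317,.264),P(186,317,.264),P(186,420,.264),P(137,420,.264)]
print(np.round(c,4),np.mean(c,0), np.linalg.norm(c[0]-c[1]),np.linalg.norm(c[1]-c[2]))
a=P(205,37,.215);b=P(215,563,.215);print(a,b,np.linalg.norm(a-b),np.arctan2(b[0]-a[0],a[1]-b[1]),(a+b)/2)
# hook bridge on top z=.219: 
print(P(190,326,.219),P(285,326,.219), P(215,400,.215))
print(np.degrees(ang(s["tcp_rot"])))
E
```

```text
[[0.534  0.1923 0.264 ]
 [0.5426 0.1931 0.264 ]
 [0.5444 0.1745 0.264 ]
 [0.5356 0.1737 0.264 ]] [0.53914822 0.18339275 0.264     ] 0.00864817737584015 0.018616108318778767
[0.54186443 0.24208389 0.215     ] [0.55509336 0.13137272 0.215     ] 0.1114987331858285 0.11892660604379353 [0.54847889 0.1867283  0.215     ]
[0.5443645  0.18442847 0.219     ] [0.56418123 0.18628113 0.219     ] [0.55135087 0.16832673 0.215     ]
95.28092681055979
```

```bash
python3 - <<'E'
from h import *
plan([.539,.1834,.305],np.radians(97),6)
E
```

```text
from [0.5442 0.1607 0.3754] 95.28 dang 1.72
[[0.0038, -0.0005, 0.0117, -0.005], [0.0038, -0.0005, 0.0117, -0.005], [0.0038, -0.0005, 0.0117, -0.005], [0.0038, -0.0005, 0.0117, -0.005], [0.0039, -0.0004, 0.0117, -0.005], [0.0039, -0.0004, 0.0117, -0.005]]
```

Emit:
jog_arm --pt "0.004 -0.0005 0.012 -0.005" --pt "0.004 -0.0005 0.012 -0.005" --pt "0.004 -0.0005 0.012 -0.005" --pt "0.004 -0.0005 0.012 -0.005" --pt "0.004 -0.0005 0.012 -0.005" --pt "0.004 -0.0005 0.012 -0.005" --pt "0 0 0 0" --pt "0 0 0 0"

```text
time: 2.87
eef_pos: [0.5353, 0.1869, 0.2922]
tcp_rot: [0.661, 0.751, -0.01, -0.0]
contact_force: [0.6, 0.0, -0.0]
opening: 0.582
```

```bash
python3 - <<'E'
from h import *
plan([.539,.1834,.240],np.radians(97),6)
E
```

```text
from [0.5353 0.1869 0.2922] 97.32 dang -0.32
[[-0.0007, 0.0005, 0.0087, 0.0009], [-0.0007, 0.0005, 0.0087, 0.0009], [-0.0007, 0.0005, 0.0087, 0.0009], [-0.0007, 0.0005, 0.0087, 0.0009], [-0.0007, 0.0005, 0.0087, 0.0009], [-0.0007, 0.0005, 0.0087, 0.0009]]
```

Emit:
jog_arm --pt "-0.001 0.001 0.006 0" --pt "-0.001 0.001 0.006 0" --pt "-0.001 0.001 0.006 0" --pt "-0.001 0.001 0.006 0" --pt "0 0 0.005 0" --pt "0 0 0.004 0" --pt "0 0 0 0" --pt "0 0 0 0"

```text
time: 3.53
eef_pos: [0.5411, 0.1817, 0.2571]
tcp_rot: [0.661, 0.75, -0.009, 0.001]
contact_force: [0.9, 0.6, -0.8]
opening: 0.58
```

```bash
python3 - <<'E'
from h import *
plan([.539,.1834,.240],np.radians(97),1)
from plant import vision,monitor
im=vision.read_camera("wrist")
cv2.imwrite("pics/w2.png",im[:,:,::-1])
E
```

```text
from [0.5411 0.1817 0.2571] 97.24 dang -0.24
[[0.0019, -0.0019, 0.0171, 0.0042]]
```

View pics/w2.png

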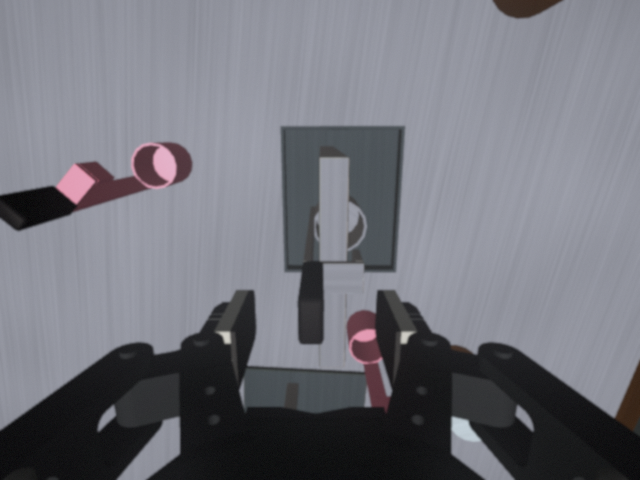

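Emit:
jog_arm --pt "0.001 -0.001 0.004 0" --pt "0.001 -0.001 0.004 0" --pt "0 0 0.004 0" --pt "0 0 0.003 0" --pt "0 0 0.002 0" --pt "0 0 0 0" --pt "0 0 0 0" --pt "0 0 0 0"

```text
time: 4.25
eef_pos: [0.5386, 0.1838, 0.2392]
tcp_rot: [0.661, 0.75, -0.008, 0.001]
contact_force: [-0.7, -0.3, -0.1]
opening: 0.586
```

```bash
python3 - <<'E'
from h import *
plan([.539,.1834,.240],np.radians(97),1)
E
```

```text
from [0.5386 0.1838 0.2392] 97.27 dang -0.27
[[-0.0004, 0.0004, -0.0008, 0.0048]]
```

Close on the lug.

Emit:
jog_arm --pt "0 0 0 0" --pt "0 0 0 0" --pt "0 0 0 0" --pt "0 0 0 0" --pt "0 0 0 0" --pt "0 0 0 0" --pt "0 0 0 0" --pt "0 0 0 0" --grip 0.0 --grip_force 50

```text
time: 4.92
eef_pos: [0.5391, 0.1837, 0.2399]
tcp_rot: [0.661, 0.75, -0.007, 0.002]
contact_force: [0.5, -0.4, -0.5]
opening: 0.11
```

Emit:
jog_arm --pt "0 0 -0.004 0" --pt "0 0 -0.005 0" --pt "0 0 -0.005 0" --pt "0 0 -0.005 0" --pt "0 0 -0.005 0" --pt "0 0 -0.005 0" --pt "0 0 -0.004 0" --pt "0 0 0 0"

```text
time: 5.58
eef_pos: [0.5388, 0.1842, 0.2757]
tcp_rot: [0.661, 0.75, -0.008, 0.001]
contact_force: [0.0, -0.1, -1.4]
opening: 0.108
```

```bash
python3 - <<'E'
from h import *
from plant import vision
plan([.445,.172,.285],np.radians(97),8)
im=vision.read_camera("side")
cv2.imwrite("pics/s2.png",cv2.resize(im[130:330,180:380,::-1],None,fx=3,fy=3))
E
```

```text
from [0.5388 0.1842 0.2757] 97.26 dang -0.26
[[-0.0, -0.0118, -0.0012, 0.0006], [-0.0, -0.0118, -0.0012, 0.0006], [-0.0, -0.0118, -0.0012, 0.0006], [-0.0001, -0.0118, -0.0012, 0.0006], [-0.0001, -0.0118, -0.0012, 0.0006], [-0.0001, -0.0118, -0.0012, 0.0006], [-0.0001, -0.0118, -0.0012, 0.0006], [-0.0001, -0.0118, -0.0012, 0.0006]]
```

View pics/s2.png

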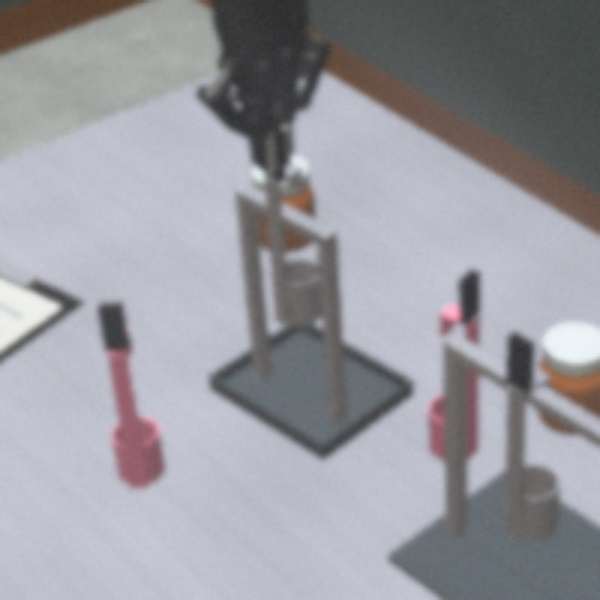

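```bash
python3 - <<'E'
from h import *
from plant import vision
T=vision.get_calibration("top")
for z in (.045,.19): print(plane(T,235,315,z),plane(T,300,222,z),plane(T,303,210,z))
# mid gap
a,b=np.array([.5324,-.124]),np.array([.5407,-.2271]); print((a+b)/2, np.linalg.norm(a-b))
E
```

```text
[0.38305188 0.20295324 0.045     ] [0.61558396 0.04175859 0.045     ] [0.64657195 0.03403737 0.045     ]
[0.37901047 0.1824351  0.19      ] [0.58734601 0.03801385 0.19      ] [0.61510949 0.03109607 0.19      ]
[ 0.53655 -0.17555] 0.1034335535500932
```

Emit:
jog_arm --pt "0 -0.008 -0.001 0" --pt "0 -0.01 -0.001 0" --pt "0 -0.01 -0.001 0" --pt "0 -0.01 -0.001 0" --pt "0 -0.01 -0.001 0" --pt "0 -0.01 -0.001 0" --pt "0 -0.008 -0.001 0" --pt "0 0 0 0"

```text
time: 6.3
eef_pos: [0.4636, 0.1748, 0.2813]
tcp_rot: [0.661, 0.751, -0.011, -0.001]
contact_force: [-0.1, -0.7, -1.9]
opening: 0.108
```

```bash
python3 - <<'E'
from h import *
plan([.4616,-.181,.31],np.radians(93.94),12)
E
```

```text
from [0.4636 0.1748 0.2813] 97.29 dang -3.35
[[-0.0294, -0.0039, -0.0024, 0.0049], [-0.0294, -0.0038, -0.0024, 0.0049], [-0.0294, -0.0036, -0.0024, 0.0049], [-0.0294, -0.0035, -0.0024, 0.0049], [-0.0295, -0.0034, -0.0024, 0.0049], [-0.0295, -0.0032, -0.0024, 0.0049], [-0.0295, -0.0031, -0.0024, 0.0049], [-0.0295, -0.0029, -0.0024, 0.0049]]
[[-0.0295, -0.0028, -0.0024, 0.0049], [-0.0295, -0.0026, -0.0024, 0.0049], [-0.0295, -0.0025, -0.0024, 0.0049], [-0.0296, -0.0023, -0.0024, 0.0049]]
```

Emit:
jog_arm --pt "-0.02 -0.003 -0.002 0.005" --pt "-0.025 -0.004 -0.002 0.005" --pt "-0.028 -0.004 -0.002 0.005" --pt "-0.028 -0.004 -0.003 0.005" --pt "-0.028 -0.003 -0.003 0.005" --pt "-0.028 -0.003 -0.003 0.005" --pt "-0.028 -0.003 -0.003 0.005" --pt "-0.028 -0.003 -0.003 0.005"

```text
time: 6.97
eef_pos: [0.4572, -0.0429, 0.305]
tcp_rot: [0.672, 0.741, -0.009, -0.001]
contact_force: [0.5, -0.7, -1.4]
opening: 0.107
```

```bash
python3 - <<'E'
from h import *
plan([.4616,-.181,.31],np.radians(93.94),7)
E
```

```text
from [ 0.4572 -0.0429  0.305 ] 95.58 dang -1.64
[[-0.0197, -0.0013, -0.0007, 0.0041], [-0.0197, -0.0012, -0.0007, 0.0041], [-0.0197, -0.0011, -0.0007, 0.0041], [-0.0197, -0.0011, -0.0007, 0.0041], [-0.0197, -0.001, -0.0007, 0.0041], [-0.0197, -0.0009, -0.0007, 0.0041], [-0.0197, -0.0008, -0.0007, 0.0041]]
```

Emit:
jog_arm --pt "-0.021 -0.001 -0.001 0.004" --pt "-0.021 -0.001 -0.001 0.004" --pt "-0.021 -0.001 -0.001 0.004" --pt "-0.02 -0.001 -0.001 0.004" --pt "-0.018 -0.001 -0.001 0.004" --pt "-0.016 -0.001 -0.001 0.004" --pt "-0.008 0 0 0.004" --pt "0 0 0 0"

```text
time: 7.63
eef_pos: [0.4601, -0.1796, 0.314]
tcp_rot: [0.686, 0.728, -0.009, 0.002]
contact_force: [0.5, 1.2, -1.2]
opening: 0.111
```

```bash
python3 - <<'E'
from h import *
from plant import vision,monitor
import pickle
s=monitor.get_state();W=vision.get_calibration("wrist");im=vision.read_camera("wrist")
pickle.dump((s,W,im),open("w3.pkl","wb"));cv2.imwrite("pics/w3.png",im[:,:,::-1])
plan([.4616,-.181,.31],np.radians(93.94),7)
E
```

```text
from [ 0.4601 -0.1789  0.3139] 93.43 dang 0.51
[[-0.0003, 0.0002, 0.0006, -0.0013], [-0.0003, 0.0002, 0.0006, -0.0013], [-0.0003, 0.0002, 0.0006, -0.0013], [-0.0003, 0.0002, 0.0006, -0.0013], [-0.0003, 0.0002, 0.0006, -0.0013], [-0.0003, 0.0002, 0.0006, -0.0013], [-0.0003, 0.0002, 0.0006, -0.0013]]
```

View pics/w3.png

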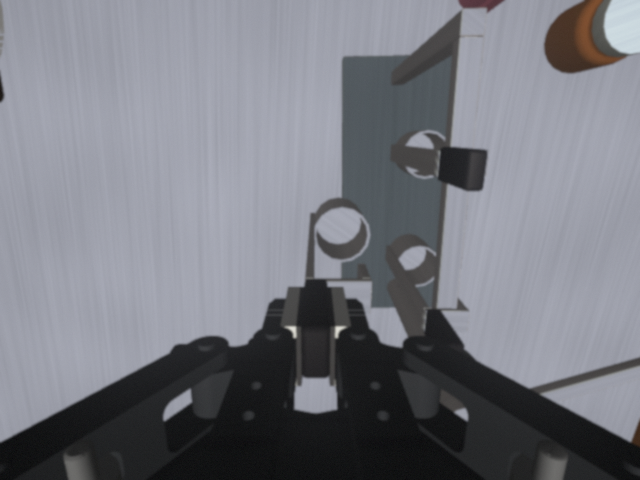

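```bash
python3 - <<'E'
from h import *
im=cv2.imread("pics/w3.png")
cv2.imwrite("pics/w3a.png",cv2.resize(im[0:200,370:510],None,fx=3,fy=3,interpolation=cv2.INTER_CUBIC))
cv2.imwrite("pics/w3b.png",cv2.resize(im[190:390,290:500],None,fx=3,fy=3,interpolation=cv2.INTER_CUBIC))
E
```

```text
(no output)
```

View pics/w3a.png

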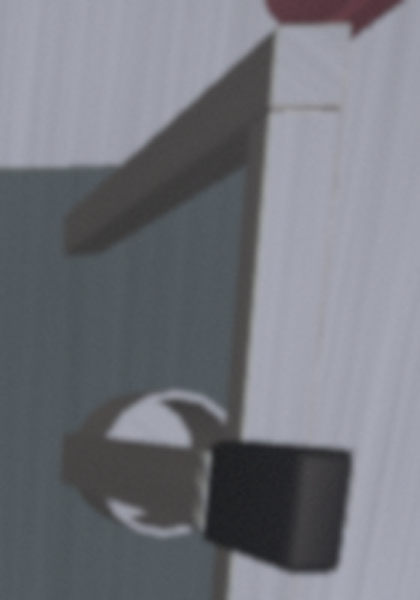

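View pics/w3b.png

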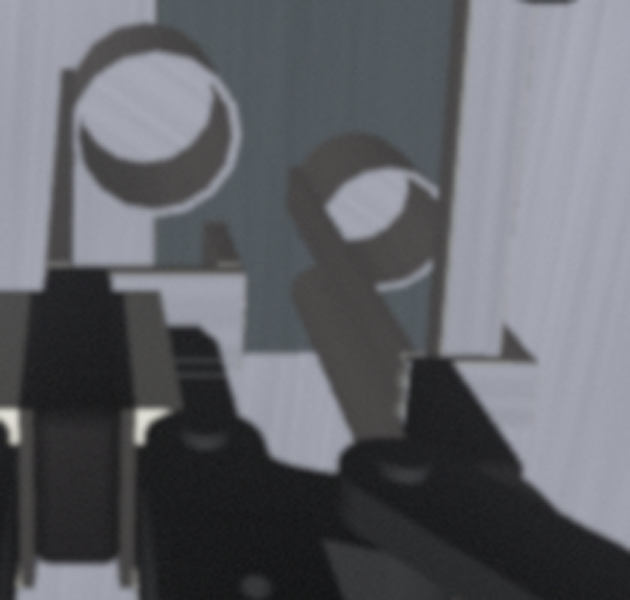

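```bash
python3 - <<'E'
from h import *
import pickle
s,W,im=pickle.load(open("w3.pkl","rb"))
A=lambda x,y,z:plane(W,370+x/3,y/3,z)
B=lambda x,y,z:plane(W,290+x/3,190+y/3,z)
p=s["eef_pos"];print(p,np.degrees(ang(s["tcp_rot"])))
print("Llug",A(302,452,.264),A(350,452,.264),A(338,570,.264),A(290,570,.264), "mean",np.mean([A(302,452,.264),A(350,452,.264),A(338,570,.264),A(290,570,.264)],0))
e1,e2=B(412,357,.219),B(536,361,.219); print("R bridge edge",e1,e2,np.linalg.norm(e1-e2),"mid",(e1+e2)/2)
z=p[2]-.025+.004
h1,h2=B(48,266,z),B(245,268,z);print("held edge",h1,h2,np.linalg.norm(h1-h2),"mid",(h1+h2)/2,"ang",np.degrees(np.arctan2(*(h2-h1)[[1,0]])))
f1,f2=A(272,110,.215),B(440,355,.215);b1=A(340,110,.215);b2=A(322,330,.215)
print("rail front",f1,f2,"yaw",np.degrees(np.arctan2(f2[0]-f1[0],f1[1]-f2[1])),"back",b1,b2)
# carrier: post end
print(A(272,33,.215),A(352,25,.215))
# held cup rim
print("cup", B(158,132,p[2]-.025-.105))
print("Lcup rim", A(170,460,.11),"Rcup rim",B(385,230,.11))
E
```

```text
[ 0.46011172 -0.17959939  0.31396247] 93.39466901884055
Llug [ 0.52922047 -0.11283331  0.264     ] [ 0.53677138 -0.11238627  0.264     ] [ 0.53837915 -0.13099542  0.264     ] [ 0.53059979 -0.13146465  0.264     ] mean [ 0.5337427  -0.12191991  0.264     ]
R bridge edge [ 0.53666579 -0.21793408  0.219     ] [ 0.56451411 -0.21713939  0.219     ] 0.027859662467138377 mid [ 0.55058995 -0.21753674  0.219     ]
held edge [ 0.45489664 -0.17120238  0.29296247] [ 0.48391171 -0.16968888  0.29296247] 0.02905452438772758 mid [ 0.46940417 -0.17044563  0.29296247] ang 2.9860003190219313
rail front [ 0.53236414 -0.05286511  0.215     ] [ 0.54437142 -0.21894488  0.215     ] yaw 4.1351908813966025 back [ 0.54491595 -0.05215818  0.215     ] [ 0.54863573 -0.09044928  0.215     ]
[ 0.53022379 -0.04040633  0.215     ] [ 0.54449053 -0.03833024  0.215     ]
cup [ 0.47845185 -0.17850247  0.18396247]
Lcup rim [ 0.55271949 -0.11984176  0.11      ] Rcup rim [ 0.56007419 -0.22606017  0.11      ]
```

Emit:
jog_arm --pt "0 0 0.006 -0.005" --pt "0 0 0.007 -0.005" --pt "0 0 0.007 0" --pt "0 0 0.007 0" --pt "0 0 0.006 0" --pt "0 0 0.004 0" --pt "0 0 0 0" --pt "0 0 0 0"

```text
time: 8.35
eef_pos: [0.459, -0.1742, 0.2706]
tcp_rot: [0.679, 0.734, -0.009, -0.0]
contact_force: [-0.5, -0.5, -0.7]
opening: 0.109
```

```bash
python3 - <<'E'
from h import *
plan([.4604,-.1804,.272],np.radians(94),1)
plan([.4604+.025,-.1804+.0018,.272],np.radians(94),4)
E
```

```text
from [ 0.459  -0.1742  0.2706] 94.4 dang -0.4
[[-0.0063, 0.0009, -0.0014, 0.007]]
from [ 0.459  -0.1742  0.2706] 94.4 dang -0.4
[[-0.0016, 0.0065, -0.0004, 0.0017], [-0.0016, 0.0065, -0.0004, 0.0017], [-0.0016, 0.0065, -0.0004, 0.0017], [-0.0016, 0.0065, -0.0004, 0.0017]]
```

Emit:
jog_arm --pt "-0.003 0.001 0 0.003" --pt "-0.002 0.003 0 0" --pt "-0.001 0.005 0 0" --pt "0 0.005 0 0" --pt "0 0.004 0 0" --pt "0 0.003 0 0" --pt "0 0 0 0" --pt "0 0 0 0"

```text
time: 9.02
eef_pos: [0.4842, -0.18, 0.2722]
tcp_rot: [0.681, 0.732, -0.008, 0.001]
contact_force: [-0.3, 0.1, -1.6]
opening: 0.108
```

```bash
python3 - <<'E'
from h import *
plan([.5382,-.175,.272],np.radians(94),1)
plan([.5382,-.175,.272],np.radians(94),6)
E
```

```text
from [ 0.4842 -0.18    0.2722] 94.2 dang -0.2
[[0.001, 0.0542, 0.0002, 0.0034]]
from [ 0.4842 -0.18    0.2722] 94.2 dang -0.2
[[0.0002, 0.009, 0.0, 0.0006], [0.0002, 0.009, 0.0, 0.0006], [0.0002, 0.009, 0.0, 0.0006], [0.0002, 0.009, 0.0, 0.0006], [0.0002, 0.009, 0.0, 0.0006], [0.0002, 0.009, 0.0, 0.0006]]
```

Emit:
jog_arm --pt "0 0.006 0 0.003" --pt "0.001 0.006 0 0" --pt "0 0.006 0 0" --pt "0 0.006 0 0" --pt "0 0.004 0 0" --pt "0 0 0 0" --pt "0 0 0 0" --pt "0 0 0 0"

```text
time: 9.68
eef_pos: [0.5155, -0.1763, 0.2716]
tcp_rot: [0.682, 0.732, -0.008, 0.001]
contact_force: [-0.0, -0.3, -1.9]
opening: 0.105
```

```bash
python3 - <<'E'
from h import *
from plant import vision
plan([.5382,-.175,.272],np.radians(94),1)
im=vision.read_camera("wrist")
cv2.imwrite("pics/w4.png",im[:,:,::-1])
E
```

```text
from [ 0.5155 -0.1763  0.2716] 94.05 dang -0.05
[[-0.0003, 0.0228, -0.0004, 0.0008]]
```

View pics/w4.png

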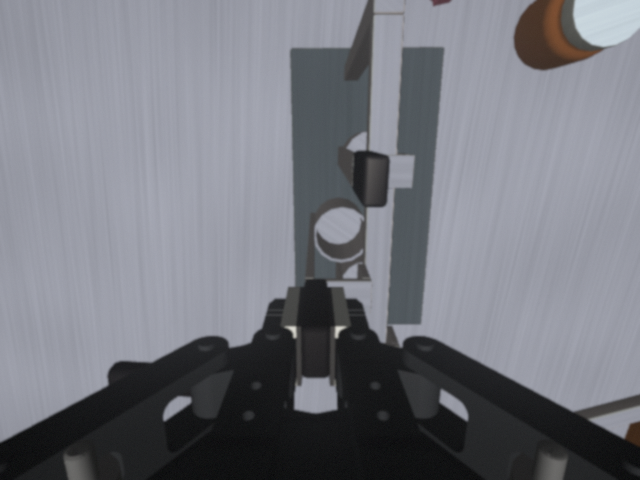

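Emit:
jog_arm --pt "0 0.004 0 0" --pt "0 0.004 0 0" --pt "0 0.004 0 0" --pt "0 0.004 0 0" --pt "0 0.003 0 0" --pt "0 0.002 0 0" --pt "0 0 0 0" --pt "0 0 0 0"

```text
time: 10.4
eef_pos: [0.5384, -0.1748, 0.2714]
tcp_rot: [0.682, 0.731, -0.008, 0.001]
contact_force: [0.5, -0.1, -1.3]
opening: 0.109
```

```bash
python3 - <<'E'
from h import *
from plant import vision,monitor
import pickle
plan([.5382,-.175,.272],np.radians(94),1)
s=monitor.get_state();W=vision.get_calibration("wrist");im=vision.read_camera("wrist")
pickle.dump((s,W,im),open("w5.pkl","wb"))
cv2.imwrite("pics/w5.png",cv2.resize(im[100:340,220:500,::-1],None,fx=2.5,fy=2.5,interpolation=cv2.INTER_CUBIC))
im=vision.read_camera("top")
cv2.imwrite("pics/t5.png",cv2.resize(im[140:290,310:510,::-1],None,fx=4,fy=4,interpolation=cv2.INTER_CUBIC))
im=vision.read_camera("side")
cv2.imwrite("pics/s5.png",cv2.resize(im[200:380,300:480,::-1],None,fx=3.3,fy=3.3,interpolation=cv2.INTER_CUBIC))
E
```

```text
from [ 0.5384 -0.1748  0.2714] 94.01 dang -0.01
[[-0.0001, -0.0002, -0.0006, 0.0002]]
```

View pics/w5.png

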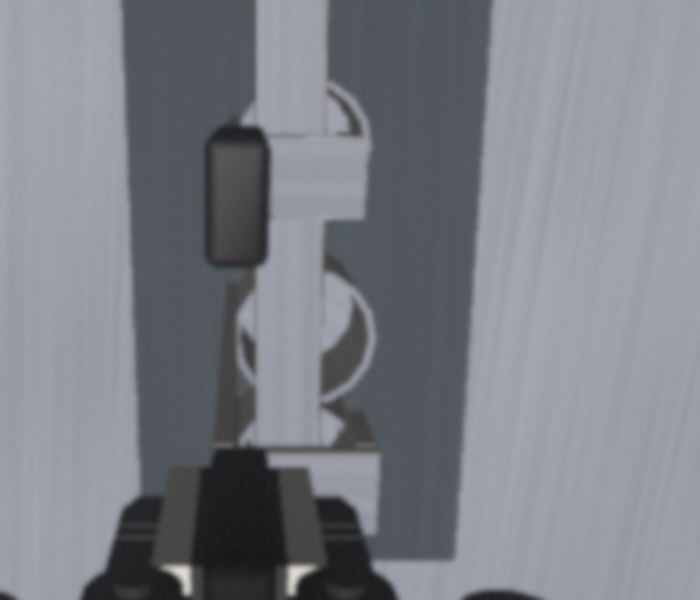

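View pics/s5.png

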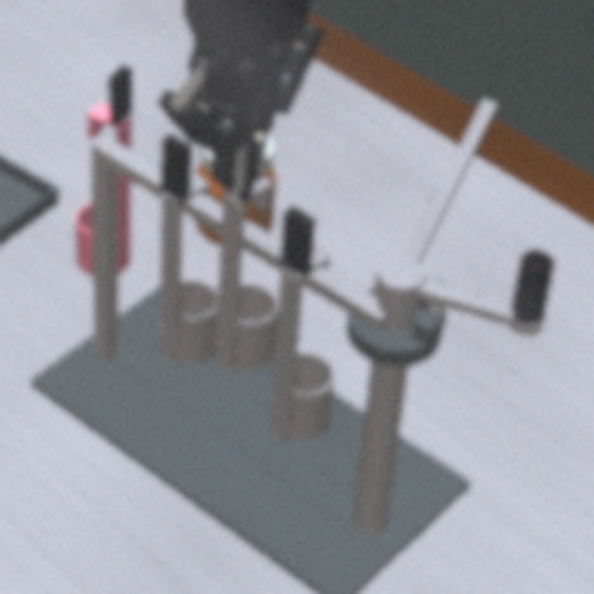

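```bash
python3 - <<'E'
from h import *
import pickle
s,W,im=pickle.load(open("w5.pkl","rb"))
A=lambda x,y,z:plane(W,220+x/2.5,100+y/2.5,z)
z=s["eef_pos"][2]-.021
h1,h2=A(213,444,z),A(378,450,z);print("held edge",h1,h2,np.linalg.norm(h1-h2),"mid",(h1+h2)/2)
f1,f2,b1,b2=A(257,20,.215),A(257,430,.215),A(329,20,.215),A(321,430,.215)
print(f1,f2,b1,b2); m1,m2=(f1+b1)/2,(f2+b2)/2; print("width",np.linalg.norm(f1-b1),np.linalg.norm(f2-b2)); k=(m1[0]-m2[0])/(m1[1]-m2[1]);print("yaw",-k,"rail x at held y",m2[0]+k*((h1+h2)[1]/2-m2[1]))
l1,l2=A(372,137,.219),A(365,218,.219);print("L bridge back corners",l1,l2)
L=[A(210,140,.264),A(268,140,.264),A(265,265,.264),A(207,265,.264)];print("L lug",np.mean(L,0))
E
```

```text
held edge [ 0.53265957 -0.16595362  0.25036361] [ 0.56187229 -0.16493667  0.25036361] 0.029230421646520847 mid [ 0.54726593 -0.16544515  0.25036361]
[ 0.53525921 -0.09254097  0.215     ] [ 0.54156341 -0.17609735  0.215     ] [ 0.54901483 -0.09159368  0.215     ] [ 0.5554201  -0.17507642  0.215     ]
width 0.01378820425553336 0.013894253934110468
yaw 0.07608675473216144 rail x at held y 0.5477201012958254
L bridge back corners [ 0.55908545 -0.1125604   0.219     ] [ 0.55942709 -0.12823501  0.219     ]
L lug [ 0.53409505 -0.12188949  0.264     ]
```

Emit:
jog_arm --pt "0 0 0.004 0" --pt "0 0 0.004 0" --pt "0 0 0.004 0" --pt "0 0 0.004 0" --pt "0 0 0.004 0" --pt "0 0 0.002 0" --pt "0 0 0 0" --pt "0 0 0 0"

```text
time: 11.22
eef_pos: [0.5369, -0.175, 0.246]
tcp_rot: [0.682, 0.731, -0.008, 0.0]
contact_force: [-0.5, 1.3, -0.9]
opening: 0.111
```

```bash
python3 - <<'E'
from h import *
plan([.5386,-.175,.2402],np.radians(94),1)
E
```

```text
from [ 0.5369 -0.175   0.246 ] 93.97 dang 0.03
[[-0.0001, 0.0017, 0.0058, -0.0005]]
```

Emit:
jog_arm --pt "0 0.001 0.001 0" --pt "0 0 0.001 0" --pt "0 0 0.001 0" --pt "0 0 0.001 0" --pt "0 0 0.001 0" --pt "0 0 0 0" --pt "0 0 0 0" --pt "0 0 0 0"

```text
time: 11.88
eef_pos: [0.5384, -0.1752, 0.2413]
tcp_rot: [0.682, 0.731, -0.008, 0.001]
contact_force: [-0.1, -0.1, -1.2]
opening: 0.108
```

```bash
python3 - <<'E'
from h import *
from plant import vision
plan([.5386,-.175,.2402],np.radians(94),1)
im=vision.read_camera("side")
cv2.imwrite("pics/s6.png",cv2.resize(im[200:380,300:480,::-1],None,fx=3.3,fy=3.3,interpolation=cv2.INTER_CUBIC))
im=vision.read_camera("wrist")
cv2.imwrite("pics/w6.png",im[:,:,::-1])
E
```

```text
from [ 0.5384 -0.1752  0.2413] 93.98 dang 0.02
[[0.0002, 0.0002, 0.0011, -0.0004]]
```

View pics/s6.png

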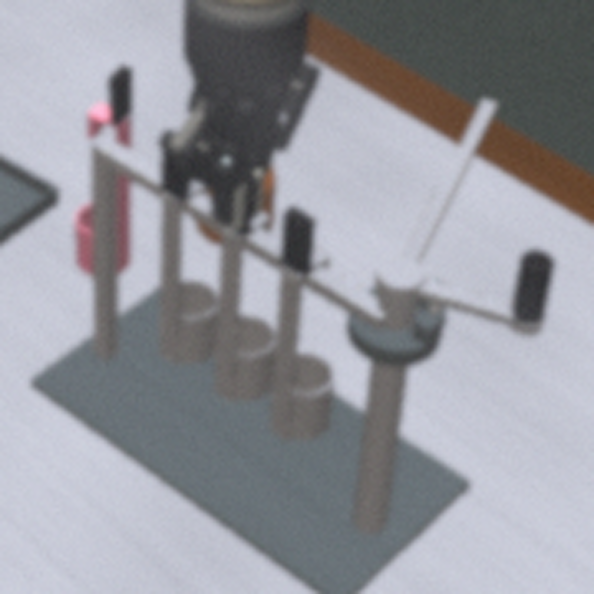

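View pics/w6.png

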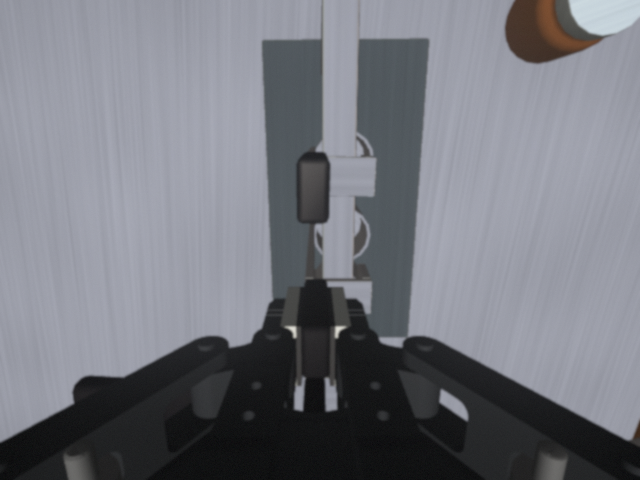

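Emit:
jog_arm --pt "0 0 0.001 0" --pt "0 0 0.0005 0" --pt "0 0 0.0005 0" --pt "0 0 0.0005 0" --pt "0 0 0 0" --pt "0 0 0 0" --pt "0 0 0 0" --pt "0 0 0 0"

```text
time: 12.65
eef_pos: [0.5387, -0.1754, 0.2399]
tcp_rot: [0.682, 0.731, -0.008, 0.002]
contact_force: [-0.2, 0.8, -0.5]
opening: 0.108
```

Emit:
jog_arm --pt "0 0 0 0" --pt "0 0 0 0" --pt "0 0 0 0" --pt "0 0 0 0" --pt "0 0 0 0" --pt "0 0 0 0" --pt "0 0 0 0" --pt "0 0 0 0" --grip 0.04

```text
time: 13.32
eef_pos: [0.5395, -0.1759, 0.241]
tcp_rot: [0.682, 0.731, -0.008, 0.003]
contact_force: [0.6, 0.1, 0.2]
opening: 0.468
```

Emit:
jog_arm --pt "0 0 -0.006 0" --pt "0 0 -0.01 0" --pt "0 0 -0.015 0" --pt "0 0 -0.015 0" --pt "0 0 -0.015 0" --pt "0 0 -0.015 0" --pt "0 0 -0.015 0" --pt "0 0 0 0"

```text
time: 13.98
eef_pos: [0.54, -0.1742, 0.341]
tcp_rot: [0.682, 0.731, -0.007, 0.004]
contact_force: [-0.3, -0.9, 0.9]
opening: 0.47
```

```bash
python3 - <<'E'
from h import *
from plant import vision,monitor
import pickle
s=monitor.get_state();print(s["eef_pos"],s["opening"]);W=vision.get_calibration("wrist");im=vision.read_camera("wrist")
pickle.dump((s,W,im),open("w7.pkl","wb"))
cv2.imwrite("pics/w7.png",im[:,:,::-1])
im=vision.read_camera("side")
cv2.imwrite("pics/s7.png",cv2.resize(im[200:380,300:480,::-1],None,fx=3.3,fy=3.3,interpolation=cv2.INTER_CUBIC))
E
```

```text
[ 0.53998014 -0.17424831  0.34097001] 0.4695267664939896
```

View pics/w7.png

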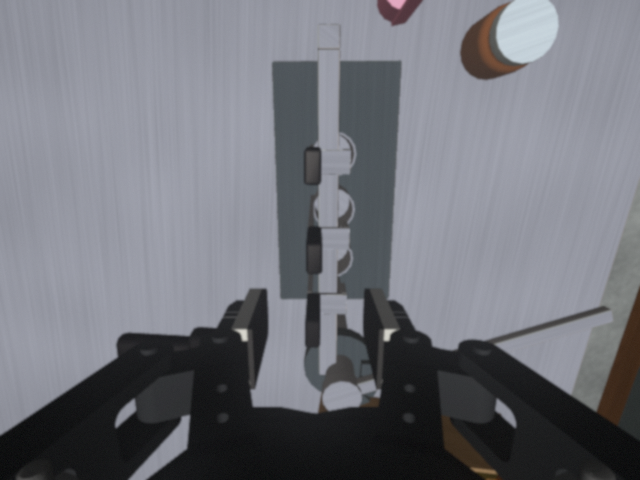

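View pics/s7.png

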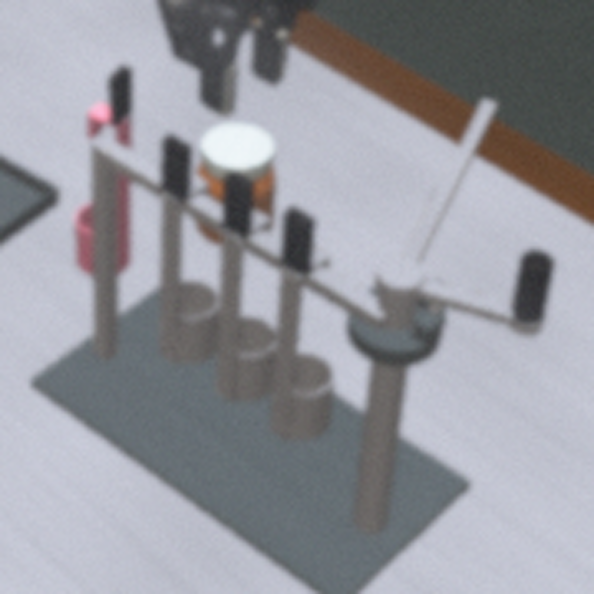

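```bash
python3 - <<'E'
from h import *
plan([.598,-.363,.365],np.radians(114.4),8)
E
```

```text
from [ 0.5391 -0.1738  0.3374] 93.97 dang 20.43
[[-0.0241, 0.0057, -0.0035, -0.0446], [-0.0243, 0.0046, -0.0035, -0.0446], [-0.0245, 0.0035, -0.0035, -0.0446], [-0.0247, 0.0024, -0.0035, -0.0446], [-0.0247, 0.0013, -0.0035, -0.0446], [-0.0248, 0.0002, -0.0035, -0.0446], [-0.0248, -0.0009, -0.0035, -0.0446], [-0.0247, -0.002, -0.0035, -0.0446]]
```

Emit:
jog_arm --pt "-0.02 0.005 -0.006 -0.044" --pt "-0.024 0.005 -0.005 -0.044" --pt "-0.024 0.004 -0.004 -0.044" --pt "-0.025 0.002 -0.004 -0.044" --pt "-0.025 0.001 -0.003 -0.044" --pt "-0.025 0 -0.003 -0.044" --pt "-0.022 -0.001 -0.003 -0.044" --pt "-0.015 -0.002 -0.002 -0.044"

```text
time: 14.75
eef_pos: [0.5922, -0.3481, 0.3558]
tcp_rot: [0.534, 0.845, -0.007, -0.01]
contact_force: [0.7, -0.0, 0.7]
opening: 0.47
```

Emit:
jog_arm --pt "0 0 0 0" --pt "0 0 0 0" --pt "0 0 0 0" --pt "0 0 0 0" --pt "0 0 0 0" --pt "0 0 0 0" --pt "0 0 0 0" --pt "0 0 0 0"

```text
time: 15.42
eef_pos: [0.5906, -0.3459, 0.3486]
tcp_rot: [0.535, 0.845, -0.006, -0.016]
contact_force: [0.2, 0.5, -0.2]
opening: 0.462
```

```bash
python3 - <<'E'
from h import *
from plant import vision,monitor
import pickle
s=monitor.get_state();print(s["eef_pos"],np.degrees(ang(s["tcp_rot"])),s["opening"]);W=vision.get_calibration("wrist");im=vision.read_camera("wrist")
pickle.dump((s,W,im),open("w8.pkl","wb"))
cv2.imwrite("pics/w8.png",im[:,:,::-1])
E
```

```text
[ 0.59059982 -0.34589409  0.34858533] 115.27427533811738 0.46204468331033177
```

View pics/w8.png

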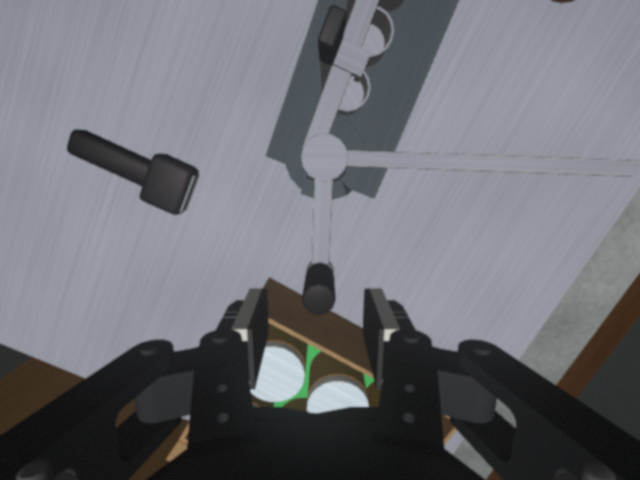

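```bash
python3 - <<'E'
from h import *
import pickle
s,W,im=pickle.load(open("w8.pkl","rb"))
k=plane(W,319,298,.284)
for z in (.239,.245): 
    p=plane(W,325,156,z); d=k-p; a=np.degrees(np.arctan2(d[1],d[0])); print(p,k,np.linalg.norm(d[:2]),a,"theta",a+90-4)
b=plane(W,630,167,.237)-plane(W,360,157,.237); print("bar dir",np.degrees(np.arctan2(b[1],b[0])),plane(W,630,167,.237))
c=plane(W,320.5,255,.239);print("arm mid at",c)
E
```

```text
[ 0.5670288  -0.28956388  0.239     ] [ 0.59824025 -0.36223355  0.284     ] 0.07908878097703867 -66.75659850094848 theta 19.243401499051515
[ 0.56699957 -0.28946659  0.245     ] [ 0.59824025 -0.36223355  0.284     ] 0.07918970625509576 -66.76494474900777 theta 19.235055250992232
bar dir 23.250802049465968 [ 0.74583928 -0.21257133  0.237     ]
arm mid at [ 0.59293012 -0.35060377  0.239     ]
```

```bash
python3 - <<'E'
from h import *
plan([.5984,-.3628,.300],np.radians(113.5),6)
E
```

```text
from [ 0.5907 -0.3459  0.3487] 115.28 dang -1.78
[[-0.0031, -0.0, 0.0081, 0.0052], [-0.0031, -0.0, 0.0081, 0.0052], [-0.0031, -0.0, 0.0081, 0.0052], [-0.0031, 0.0, 0.0081, 0.0052], [-0.0031, 0.0, 0.0081, 0.0052], [-0.0031, 0.0, 0.0081, 0.0052]]
```

Emit:
jog_arm --pt "-0.003 0 0.006 0.005" --pt "-0.003 0 0.008 0.005" --pt "-0.003 0 0.008 0.005" --pt "-0.003 0 0.008 0.005" --pt "-0.003 0 0.006 0.005" --pt "-0.002 0 0.003 0" --pt "0 0 0 0" --pt "0 0 0 0"

```text
time: 16.13
eef_pos: [0.5966, -0.3626, 0.3034]
tcp_rot: [0.547, 0.837, -0.006, -0.017]
contact_force: [-0.6, 0.3, 0.4]
opening: 0.471
```

```bash
python3 - <<'E'
from h import *
from plant import vision,monitor
import pickle
plan([.5984,-.3628,.262],np.radians(113.5),1)
s=monitor.get_state();W=vision.get_calibration("wrist");im=vision.read_camera("wrist")
cv2.imwrite("pics/w9.png",im[:,:,::-1]); print(proj(W,np.array([.5984,-.3628,.284])))
E
```

```text
from [ 0.5966 -0.3626  0.3034] 113.67 dang -0.17
[[-0.0009, 0.0015, 0.0414, 0.0029]]
(np.float64(320.91008835319053), np.float64(301.91195860983316))
```

View pics/w9.png

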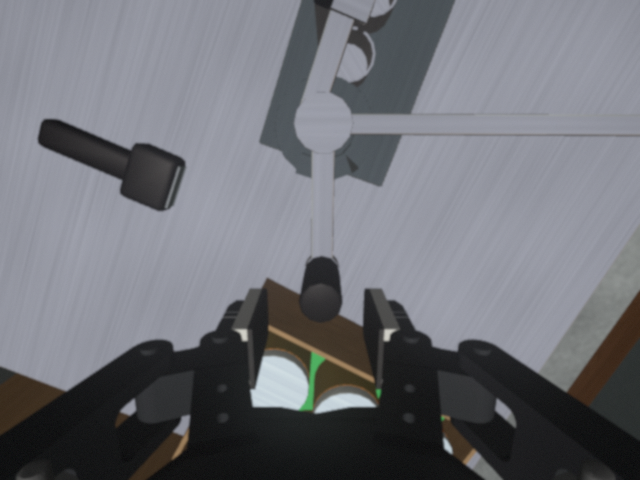

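Emit:
jog_arm --pt "0 0.001 0.006 0.003" --pt "0 0.001 0.007 0" --pt "0 0 0.007 0" --pt "0 0 0.007 0" --pt "0 0 0.006 0" --pt "0 0 0.003 0" --pt "0 0 0 0" --pt "0 0 0 0"

```text
time: 16.85
eef_pos: [0.5974, -0.361, 0.2642]
tcp_rot: [0.548, 0.836, -0.007, -0.017]
contact_force: [-0.2, 0.0, 0.0]
opening: 0.466
```

```bash
python3 - <<'E'
from h import *
plan([.5984,-.3628,.262],np.radians(113.5),1)
E
```

```text
from [ 0.5974 -0.361   0.2642] 113.51 dang -0.01
[[-0.0021, 0.0002, 0.0022, 0.0002]]
```

Emit:
jog_arm --pt "-0.001 0 0.001 0" --pt "-0.001 0 0.001 0" --pt "0 0 0 0" --pt "0 0 0 0" --pt "0 0 0 0" --pt "0 0 0 0" --pt "0 0 0 0" --pt "0 0 0 0" --grip 0.028 --grip_force 30

```text
time: 17.52
eef_pos: [0.5988, -0.3636, 0.2639]
tcp_rot: [0.548, 0.836, -0.007, -0.015]
contact_force: [0.6, -0.8, -0.0]
opening: 0.328
```

```bash
cat >> h.py <<'E'
PIV=np.array([.5665,-.2903])
def arc(theta_goal,n,z=.262,r=.080,zs=None):
    "rows along arc from current pose; theta in carrier sense (rad)"
    from plant import monitor
    st=monitor.get_state();p=np.array(st["eef_pos"]);a=ang(st["tcp_rot"])
    d=p[:2]-PIV; phi=np.arctan2(d[1],d[0]); th=phi+np.pi/2-np.radians(4)
    print("pos",p.round(4),"theta",th.round(3),"r",np.linalg.norm(d).round(4),"toolang",np.degrees(a).round(1), "F",np.round(st["contact_force"],1),"open",st["opening"].round(3))
    rows=[];q=p.copy()
    for i in range(1,n+1):
        t=th+(theta_goal-th)*i/n; ph=t-np.pi/2+np.radians(4)
        g=np.r_[PIV+r*np.array([np.cos(ph),np.sin(ph)]), z]
        ga=ph+np.pi  # tangent = ph+90 ; tool x ang = tangent+90
        da=(ga-a+np.pi)%(2*np.pi)-np.pi
        dd=g-q; tx=np.array([np.cos(a),np.sin(a)]);ty=np.array([np.sin(a),-np.cos(a)])
        rows.append([round(float(dd[:2]@tx),4),round(float(dd[:2]@ty),4),round(float(-dd[2]),4),round(float(-da),4)])
        q=g;a=ga
    print(rows)
E
python3 - <<'E'
from h import *
arc(.7,8)
E
```

```text
Traceback (most recent call last):
  File "h.py", line 36, in arc
    print("pos",p.round(4),"theta",th.round(3),"r",np.linalg.norm(d).round(4),"toolang",np.degrees(a).round(1), "F",np.round(st["contact_force"],1),"open",st["opening"].round(3))
                                                                                                                                                           ^^^^^^^^^^^^^^^^^^^
AttributeError: 'float' object has no attribute 'round'
```

```bash
sed -i 's/st\["opening"\].round(3)/round(st["opening"],3)/' h.py
python3 - <<'E'
from h import *
arc(.7,8)
E
```

```text
pos [ 0.5988 -0.3636  0.2639] theta 0.345 r 0.0801 toolang 113.5 F [ 0.6 -0.8 -0. ] open 0.328
[[0.0002, 0.0035, 0.0019, -0.0491], [0.0001, 0.0035, -0.0, -0.0444], [0.0001, 0.0035, -0.0, -0.0444], [0.0001, 0.0035, -0.0, -0.0444], [0.0001, 0.0035, -0.0, -0.0444], [0.0001, 0.0035, -0.0, -0.0444], [0.0001, 0.0035, -0.0, -0.0444], [0.0001, 0.0035, -0.0, -0.0444]]
```

Emit:
jog_arm --pt "0 0.0035 0.001 -0.045" --pt "0 0.0035 0 -0.045" --pt "0 0.0035 0 -0.045" --pt "0 0.0035 0 -0.045" --pt "0 0.0035 0 -0.045" --pt "0 0.0035 0 -0.045" --pt "0 0.0035 0 -0.045" --pt "0 0.0035 0 -0.045"

```text
time: 18.18
eef_pos: [0.6068, -0.3561, 0.2633]
tcp_rot: [0.384, 0.922, -0.017, -0.034]
contact_force: [-6.7, -3.2, 1.7]
opening: 0.329
```

```bash

python3 - <<'E'
from h import *
arc(1.05,8)
E
```

```text
pos [ 0.6068 -0.3561  0.2633] theta 0.479 r 0.0772 toolang 134.7 F [-6.7 -3.2  1.7] open 0.329
[[-0.0039, 0.0049, 0.0013, 0.1593], [0.0002, 0.0057, -0.0, -0.0713], [0.0002, 0.0057, -0.0, -0.0713], [0.0002, 0.0057, -0.0, -0.0713], [0.0002, 0.0057, -0.0, -0.0713], [0.0002, 0.0057, -0.0, -0.0713], [0.0002, 0.0057, -0.0, -0.0713], [0.0002, 0.0057, -0.0, -0.0713]]
```

Emit:
jog_arm --pt "-0.003 0.006 0 0.05" --pt "-0.002 0.006 0 0.03" --pt "0 0.007 0 -0.02" --pt "0 0.007 0 -0.04" --pt "0 0.007 0 -0.06" --pt "0 0.007 0 -0.06" --pt "0 0.007 0 -0.06" --pt "0 0.007 0 -0.06"

```text
time: 18.85
eef_pos: [0.625, -0.3415, 0.2652]
tcp_rot: [0.283, 0.957, -0.037, -0.061]
contact_force: [-7.3, -6.5, 2.6]
opening: 0.329
```

```bash

python3 - <<'E'
from h import *
from plant import vision
arc(1.05,8)
im=vision.read_camera("wrist")
cv2.imwrite("pics/w10.png",im[:,:,::-1])
E
```

```text
pos [ 0.625  -0.3415  0.2652] theta 0.781 r 0.0777 toolang 146.8 F [-7.3 -6.5  2.6] open 0.329
[[-0.0026, 0.0024, 0.0032, 0.1065], [0.0, 0.0027, -0.0, -0.0336], [0.0, 0.0027, -0.0, -0.0336], [0.0, 0.0027, -0.0, -0.0336], [0.0, 0.0027, -0.0, -0.0336], [0.0, 0.0027, -0.0, -0.0336], [0.0, 0.0027, -0.0, -0.0336], [0.0, 0.0027, -0.0, -0.0336]]
```

View pics/w10.png

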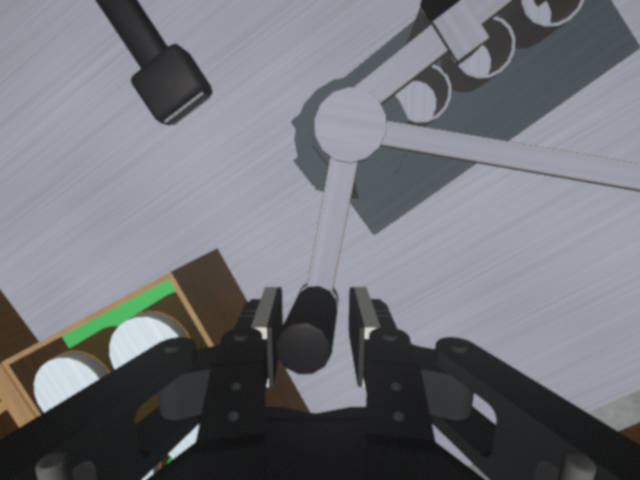

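```bash
cat >> h.py <<'E'
def arc2(dth,n,lead=.004,z=.262,r=.080,rot=None):
    from plant import monitor
    st=monitor.get_state();p=np.array(st["eef_pos"]);R=Ro.from_quat(st["tcp_rot"]).as_matrix();a=ang(st["tcp_rot"])
    d=p[:2]-PIV; phi=np.arctan2(d[1],d[0]); th=phi+np.pi/2-np.radians(4)
    print("t",st["time"],"pos",p.round(4),"theta",th.round(3),"r",np.linalg.norm(d).round(4),"toolang",np.degrees(a).round(1),"want",np.degrees(th).round(1)+94,"F",np.round(st["contact_force"],1),"M",np.round(st["wrist_torque"],2),"toolz",R[:,2].round(3),"q",st["qpos"].round(2))
    q=p.copy();tot=((phi+dth+np.pi)-a+np.pi)%(2*np.pi)-np.pi if rot is None else rot
    rows=[]
    for i in range(1,n+1):
        ph=phi+dth*i/n; u=np.array([np.cos(ph),np.sin(ph)]);t=np.array([-u[1],u[0]])
        g=np.r_[PIV+r*u,z]; dd=g-q+np.r_[lead*t,0]
        rows.append([*(R.T@dd).round(4).tolist(),round(float(-tot/n),4)])
        R=R@Ro.from_rotvec([0,0,-tot/n]).as_matrix(); q=g
    print(rows)
E
python3 - <<'E'
from h import *
arc2(.45,4)
E
```

```text
t 18.9 pos [ 0.6257 -0.3408  0.2653] theta 0.795 r 0.0778 toolang 147.0 want 139.5 F [-4.8 -3.7  3.3] M [-0.57  0.69  0.02] toolz [-0.136 -0.036 -0.99 ] q [-0.6   0.41  1.38 -0.11  1.44 -1.59]
[[-0.0032, 0.0129, 0.0017, -0.08], [-0.0003, 0.0129, -0.0013, -0.08], [0.0001, 0.0129, -0.0011, -0.08], [0.0005, 0.0129, -0.001, -0.08]]
```

Emit:
jog_arm --pt "-0.003 0.013 0.0015 -0.06" --pt "0 0.013 -0.001 -0.07" --pt "0 0.013 -0.001 -0.07" --pt "0 0.013 -0.001 -0.08" --pt "0 0.012 -0.001 -0.08" --pt "0 0 0 0" --pt "0 0 0 0" --pt "0 0 0 0"

```text
time: 19.57
eef_pos: [0.6347, -0.3293, 0.2648]
tcp_rot: [0.107, 0.988, -0.068, -0.083]
contact_force: [0.5, 0.4, 0.1]
opening: 0.33
```

```bash

python3 - <<'E'
from h import *
from plant import vision
arc2(.3,4)
im=vision.read_camera("wrist")
cv2.imwrite("pics/w11.png",im[:,:,::-1])
im=vision.read_camera("side")
cv2.imwrite("pics/s11.png",im[100:400,200:600,::-1])
E
```

```text
t 19.5667 pos [ 0.6347 -0.3293  0.2648] theta 0.982 r 0.0786 toolang 166.9 want 150.3 F [0.5 0.4 0.1] M [ 0.11 -0.1  -0.  ] toolz [-0.178 -0.117 -0.977] q [-0.56  0.42  1.37 -0.2   1.44 -1.88]
[[-0.0041, 0.0095, 0.0008, -0.0022], [-0.0016, 0.0097, -0.0018, -0.0022], [-0.0009, 0.0098, -0.0017, -0.0022], [-0.0002, 0.0099, -0.0016, -0.0022]]
```

View pics/w11.png

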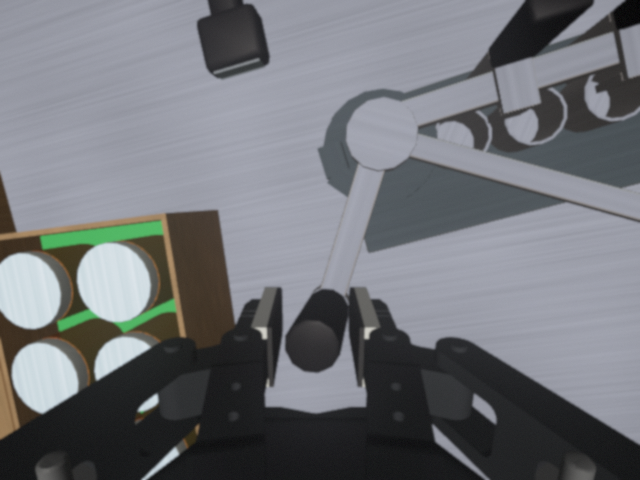

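View pics/s11.png

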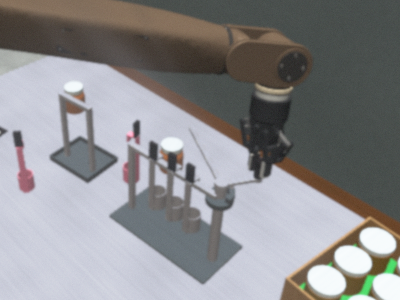

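```bash

python3 - <<'E'
from h import *
arc2(.36,4,rot=0.0)
E
```

```text
t 19.6667 pos [ 0.6352 -0.3285  0.2649] theta 0.993 r 0.0786 toolang 167.0 want 150.9 F [-0.6  0.1 -0.7] M [-0.01 -0.08  0.  ] toolz [-0.177 -0.118 -0.977] q [-0.55  0.42  1.37 -0.2   1.44 -1.87]
[[-0.0042, 0.0108, 0.0007, -0.0], [-0.0014, 0.0109, -0.0019, -0.0], [-0.0004, 0.011, -0.0018, -0.0], [0.0005, 0.0111, -0.0016, -0.0]]
```

Emit:
jog_arm --pt "-0.004 0.012 0.001 0" --pt "-0.0015 0.012 -0.0015 0" --pt "-0.0005 0.012 -0.0015 0" --pt "0.0005 0.011 -0.0015 -0.02" --pt "0.001 0.01 -0.0015 -0.04" --pt "0 0 0 0" --pt "0 0 0 0" --pt "0 0 0 0"

```text
time: 20.33
eef_pos: [0.6456, -0.2978, 0.2659]
tcp_rot: [0.081, 0.988, -0.098, -0.088]
contact_force: [0.5, 0.3, 0.8]
opening: 0.329
```

```bash

python3 - <<'E'
from h import *
from plant import vision
arc2(.3,4)
im=vision.read_camera("wrist")
cv2.imwrite("pics/w12.png",im[:,:,::-1])
E
```

```text
t 20.3333 pos [ 0.6456 -0.2978  0.2659] theta 1.407 r 0.0794 toolang 169.7 want 174.6 F [0.5 0.3 0.8] M [ 0.1  -0.06  0.06] toolz [-0.191 -0.178 -0.965] q [-0.49  0.41  1.39 -0.25  1.43 -1.85]
[[0.0002, 0.0106, 0.0018, -0.0964], [0.0012, 0.0098, -0.0017, -0.0964], [0.0009, 0.0098, -0.0016, -0.0964], [0.0007, 0.0099, -0.0014, -0.0964]]
```

View pics/w12.png

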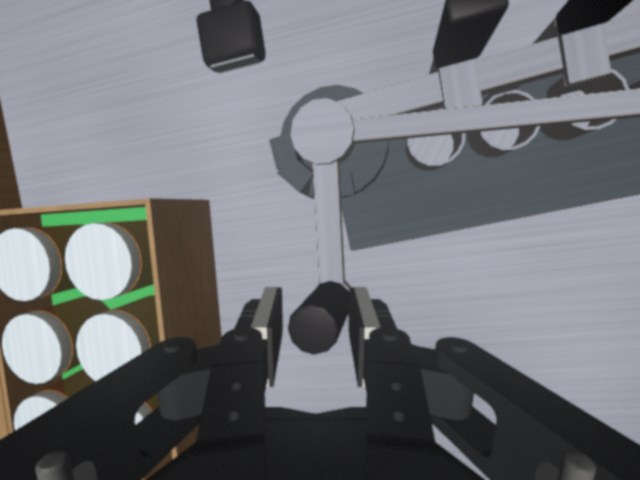

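Emit:
jog_arm --pt "0 0.009 0.001 -0.05" --pt "0.001 0.009 -0.001 -0.05" --pt "0.001 0.006 -0.001 -0.05" --pt "0 0 0 0" --pt "0 0 0 0" --pt "0 0 0 0" --pt "0 0 0 0" --pt "0 0 0 0"

```text
time: 21.05
eef_pos: [0.646, -0.282, 0.2647]
tcp_rot: [0.005, 0.99, -0.101, -0.095]
contact_force: [-0.2, -1.0, -0.1]
opening: 0.33
```

```bash

python3 - <<'E'
from h import *
from plant import vision
arc2(.1,2)
im=vision.read_camera("wrist")
cv2.imwrite("pics/w13.png",im[:,:,::-1])
im=vision.read_camera("side")
cv2.imwrite("pics/s13.png",cv2.resize(im[200:380,300:500,::-1],None,fx=3.3,fy=3.3,interpolation=cv2.INTER_CUBIC))
E
```

```text
t 21.05 pos [ 0.646  -0.282   0.2647] theta 1.606 r 0.0799 toolang 178.3 want 186.0 F [-0.2 -1.  -0.1] M [-0.13 -0.08 -0.  ] toolz [-0.19  -0.198 -0.962] q [-0.47  0.4   1.41 -0.27  1.42 -1.97]
[[0.0008, 0.0083, 0.0012, -0.1171], [0.0008, 0.0079, -0.0013, -0.1171]]
```

View pics/w13.png

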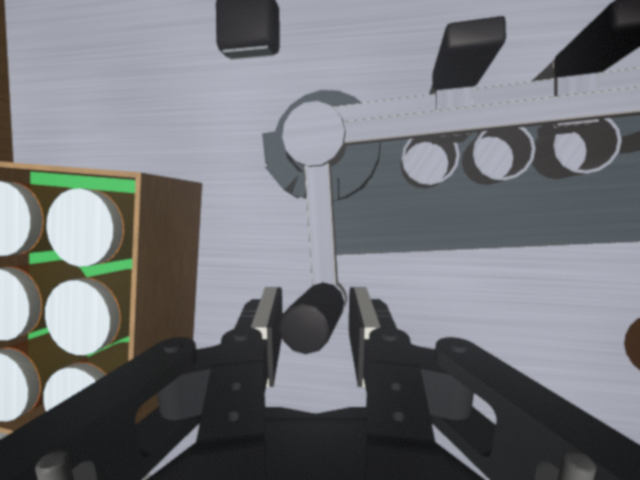

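View pics/s13.png

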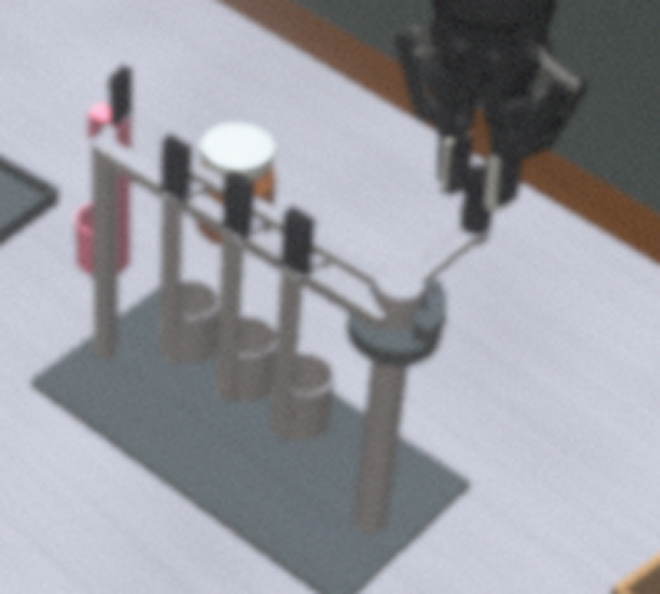

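```bash
python3 - <<'E'
from h import *
from plant import vision
W=vision.get_calibration("wrist")
for z in (.243,.229):
    d=plane(W,325,280,z)-plane(W,317,170,z); a=np.degrees(np.arctan2(d[1],d[0]));print(z,"handle",a,"theta",np.radians(a+90-4))
    b=plane(W,640,112,z)-plane(W,345,143,z);a=np.degrees(np.arctan2(b[1],b[0]));print("bar",a,np.radians(a-4))
    print("hub",plane(W,313,134,z))
r=plane(W,640,70,.215)-plane(W,340,105,.215);print("rail",np.degrees(np.arctan2(r[1],r[0]))-90)
E
```

```text
0.243 handle 4.842082465063335 theta 1.5854934383835617
bar 94.21935351945199 1.5746247679351713
hub [ 0.5691508  -0.28819479  0.243     ]
0.229 handle 4.842082465063322 theta 1.5854934383835617
bar 94.21935351945194 1.5746247679351704
hub [ 0.56609648 -0.29117325  0.229     ]
rail 3.6611460846042263
```

Emit:
jog_arm --pt "0 0 0 0" --pt "0 0 0 0" --pt "0 0 0 0" --pt "0 0 0 0" --pt "0 0 0 0" --pt "0 0 0 0" --pt "0 0 0 0" --pt "0 0 0 0" --grip 0.055

```text
time: 21.82
eef_pos: [0.6464, -0.2801, 0.2642]
tcp_rot: [0.005, 0.99, -0.099, -0.095]
contact_force: [-0.4, 0.7, -0.8]
opening: 0.642
```

```bash
python3 - <<'E'
from h import *
from plant import monitor,vision
s=monitor.get_state();R=Ro.from_quat(s["tcp_rot"]).as_matrix();print(s["eef_pos"],s["contact_force"],s["opening"]);print(R.T@[0,0,.01], R.T@[.01,0,0],R.T@[0,.01,0])
W=vision.get_calibration("wrist")
im=vision.read_camera("wrist")
cv2.imwrite("pics/w14.png",im[:,:,::-1])
im=vision.read_camera("side")
cv2.imwrite("pics/s14.png",cv2.resize(im[200:380,300:500,::-1],None,fx=3.3,fy=3.3,interpolation=cv2.INTER_CUBIC))
E
```

```text
[ 0.64642163 -0.28006163  0.26415911] [-0.3728947   0.67850185 -0.81260658] 0.6424809190484502
[ 0.00187906 -0.00197175 -0.00962192] [-9.81789814e-03 -9.85168457e-05 -1.89714799e-03] [ 0.00027928  0.00980319 -0.00195435]
```

View pics/w14.png

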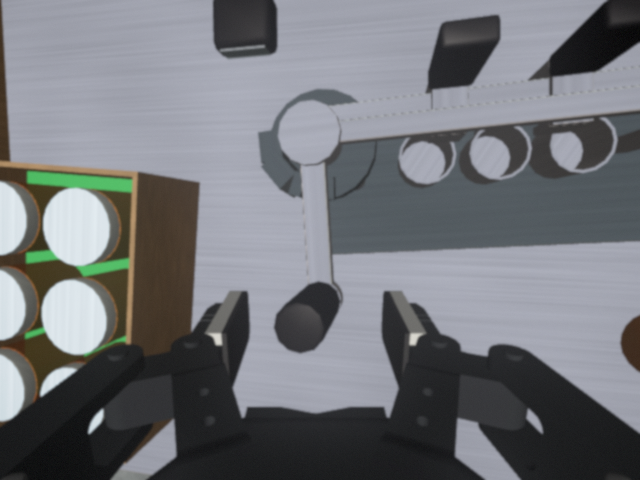

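View pics/s14.png

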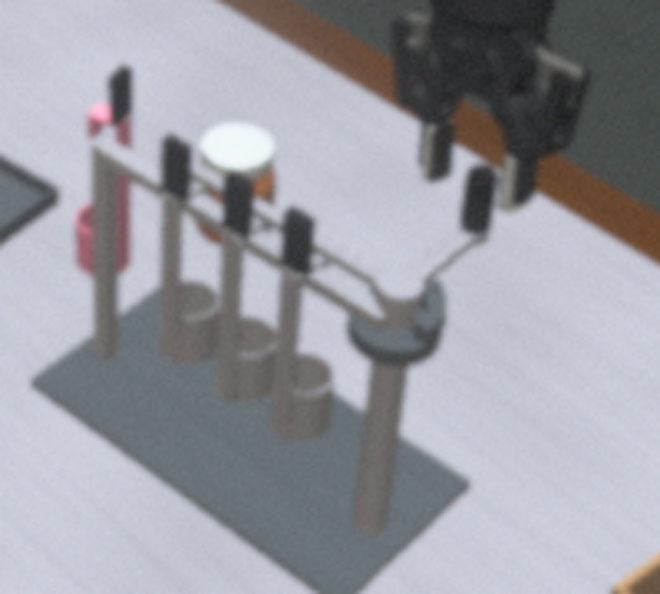

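```bash
python3 - <<'E'
from h import *
from plant import vision
S=vision.get_calibration("side");T=vision.get_calibration("top")
k=PIV+.08*np.array([np.cos(np.radians(4)),np.sin(np.radians(4))])
for z in (.276,.284,.290):
    c=proj(S,np.r_[k,z]); print(z,"knob top side crop",(c[0]-300)*3.3,(c[1]-200)*3.3)
b=PIV+.2*np.array([-np.sin(np.radians(4)),np.cos(np.radians(4))])
for z in (.223,.231,.237,.245):
    c=proj(S,np.r_[b,z]); print(z,"bar tip side crop",(c[0]-300)*3.3,(c[1]-200)*3.3)
E
```

```text
0.276 knob top side crop 479.28008113912847 171.82395428147225
0.284 knob top side crop 480.8140419443568 162.02040726660618
0.29 knob top side crop 481.97305703869984 154.6131391476265
0.223 bar tip side crop 160.94438362479983 155.5337620365923
0.231 bar tip side crop 161.11680520173476 146.44258750724129
0.237 bar tip side crop 161.247005580595 139.5775861016891
0.245 bar tip side crop 161.42179773075642 130.3614197046212
```

Emit:
jog_arm --pt "0.001 -0.001 -0.006 0" --pt "0.002 -0.002 -0.01 0" --pt "0.003 -0.003 -0.015 0" --pt "0.003 -0.003 -0.015 0" --pt "0.003 -0.003 -0.015 0" --pt "0.003 -0.003 -0.015 0" --pt "0.003 -0.003 -0.015 0" --pt "0 0 0 0"

```text
time: 22.58
eef_pos: [0.6459, -0.2795, 0.368]
tcp_rot: [0.005, 0.991, -0.099, -0.095]
contact_force: [-0.1, 0.7, 1.5]
opening: 0.644
```

```bash
python3 - <<'E'
from h import *
from plant import vision,monitor
im=vision.read_camera("top")
cv2.imwrite("pics/t15.png",im[:,:,::-1])
im=vision.read_camera("side")
cv2.imwrite("pics/s15.png",cv2.resize(im[200:380,300:500,::-1],None,fx=3.3,fy=3.3,interpolation=cv2.INTER_CUBIC))
im=vision.read_camera("wrist")
cv2.imwrite("pics/w15.png",im[:,:,::-1])
E
```

```text
(no output)
```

View pics/t15.png

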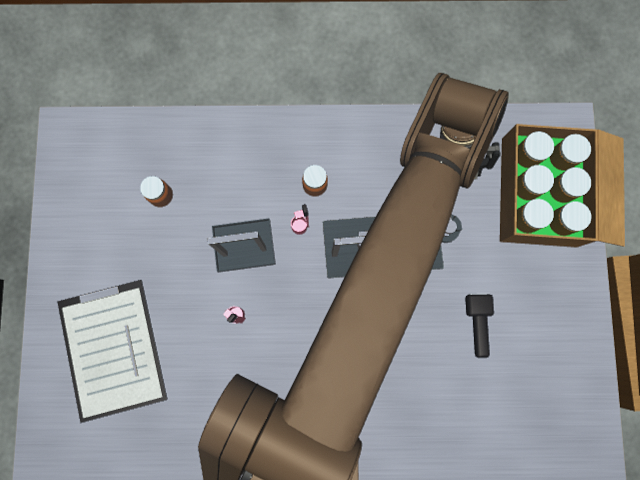

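View pics/s15.png

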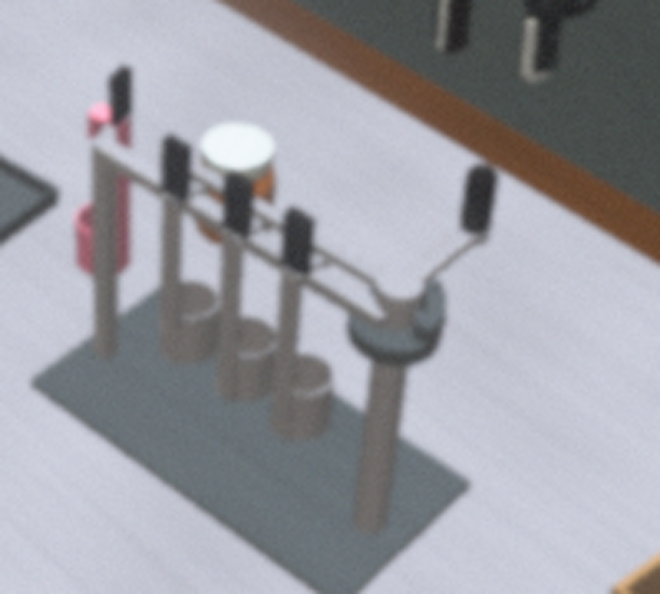

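View pics/w15.png

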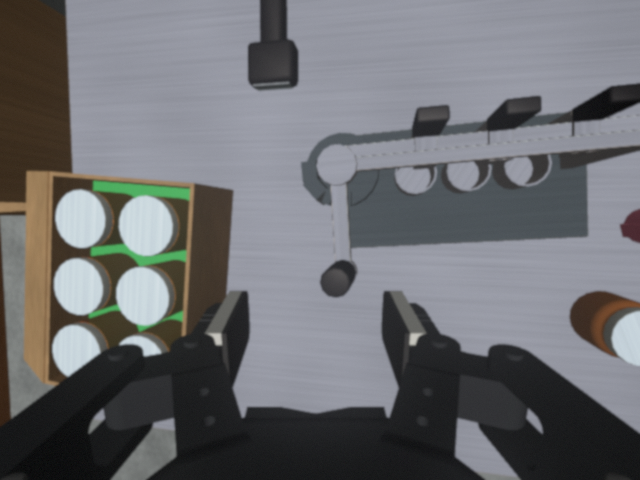

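```bash
python3 - <<'E'
from plant import workorder,monitor
s=monitor.get_state();print(s["time"],s["contact_force"])
print(workorder.sign_off())
E
```

```text
22.7333 [ 0.36878732  0.57480954 -1.116337  ]
the job is handed in; nothing more can be done
None
```

I moved the steel dipper from the drip stand onto the carrier's rail, midway between the two neighbours and with its stem to the front like theirs. I then let go of it and turned the cam handle over the cam to its stop. The job was handed in at 22.7 s, with the gripper clear of everything.

- **Dipper:** the last pictures show the three dippers in a line on the rail, all facing the same way. Before I lowered it, the dipper sat within about 1 mm of the rail's centre line and of the middle of the gap. After release, the force on the tool was back to about zero.
- **Keeper:** the bar lies across all three hooks. Measured from the bar and handle directions, the turn is 1.57 to 1.59 rad, which is the stop to within the accuracy of that measurement. In the side view the top of the knob was where a height of about 0.276 m puts it. That fits the low notch and not the top of the cam (0.290 m), and it stayed there after I let go.
- **Rest of the table:** in the last top view the two jars, the scanner and the pink look-alikes look the same as at the start. The arm hid part of the carrier in that view, so I checked the carrier in the side and wrist views instead.

**What did not go as planned:** pushing the knob tilted the tool by about 16°, because each row starts from the pose as measured, so the give under load added up. The readings between calls stayed at about 10 N or less, and the tilt did not affect the result.

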